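# Row up four strut channels in the jig

## Task

Bring the stray yellow channel onto the jig's board with the other three and nudge all four into one tight, straight row, side by side from the fixed stop on the left, every one lying flat, slots up, with its end flush against the back batten. Slide the end stop up snug against the row to close up the gaps, and leave everything else on the table where it is.

Things in the scene. Friction and masses are not known exactly. Their poses are not given: they have to be found in the camera images.
- channel_a: a 120 mm length of yellow-zinc steel strut channel, 41 mm wide and 41 mm high, about 0.3 kg, lying open side down with two long slots in its top and a black plastic cap closing each end (the caps are within the 120 mm); origin: centre of its underside; x along its length, y across it, z up; the two ends are alike. Starts loose and skewed on the jig's board.
- channel_b: a 120 mm length of yellow-zinc steel strut channel, 41 mm wide and 41 mm high, about 0.3 kg, lying open side down with two long slots in its top and a black plastic cap closing each end (the caps are within the 120 mm); origin: centre of its underside; x along its length, y across it, z up; the two ends are alike. Starts loose and skewed on the jig's board.
- channel_c: a 120 mm length of yellow-zinc steel strut channel, 41 mm wide and 41 mm high, about 0.3 kg, lying open side down with two long slots in its top and a black plastic cap closing each end (the caps are within the 120 mm); origin: centre of its underside; x along its length, y across it, z up; the two ends are alike. Starts loose and skewed on the jig's board.
- channel_d: a 120 mm length of yellow-zinc steel strut channel, 41 mm wide and 41 mm high, about 0.3 kg, lying open side down with two long slots in its top and a black plastic cap closing each end (the caps are within the 120 mm); origin: centre of its underside; x along its length, y across it, z up; the two ends are alike. The stray one: starts on the table to the left or the right of the jig.
- jig: row jig, fixed to the table: white board 220 mm (its x) by 330 mm (its y), 12 mm thick, upper face 12 mm above the origin; origin: centre of the board's underside, on the table; x points away from the robot, y to the left, z up. Near side open; brown wooden back batten along the far edge, fixed side stop at the left, sliding end stop at the right. A channel slides on it at 1 to 2 N.
- batten (a point): point on the back batten's inner face (towards the robot), at board level, in the middle of its length: x = +90 mm, y = 0, z = 12 mm in the jig. The batten is 20 mm thick, rises 25 mm above the board and runs along the whole far edge (its face is along the jig's y).
- fixed_stop (a point): point on the inner (right-hand) face of the fixed side stop, at board level, in the middle of its length: x = 0, y = +145 mm, z = 12 mm in the jig. The stop is 20 mm thick, rises 25 mm above the board and runs along the jig's x from -90 to +90 mm.
- end_stop (a joint): how far (m) the sliding end stop is slid to the left (jig +y): 0 = fully open, travel 115 mm. Brown wooden block 30 mm thick (y), x -88 to +82 mm in the jig, 35 mm high above the board; slides with about 2.5 N friction, no spring, stays where left. Its left face is at jig y = -119 mm + this value; four channels in a tight row leave it at 0.100.
- stop_knob (a point): middle of the red round knob on top of the end stop, 68 mm above the table, at x = -20 mm in the jig, centred on the block's thickness. The knob is 34 mm across, its grip 55 to 81 mm above the table; it does not turn. Move the end stop by it or by pushing the block.
- grey_channel: bystander: a plain grey strut channel without caps, 150 mm long, 41 mm wide and high, on the table at the other side of the jig from the stray channel; origin: centre of its underside, x along it.
- hex_bolt: bystander: large yellow hexagon bolt standing on its head, 38 mm across, 110 mm tall; origin: centre of its underside.
- tape_roll: bystander: roll of tan packing tape lying flat, 104 mm across, 50 mm high; origin: centre of its underside.
- rubber_washer_1: bystander: black rubber washer, 64 mm across, 8 mm thick, on the table in front of the robot; origin: centre of its underside.
- rubber_washer_2: bystander: another black rubber washer, the same.
- plate_washer: bystander: yellow square steel washer 60 by 60 by 6 mm; origin: centre of its underside.
Mind the look-alikes: they are no part of the job. Leave any blue look-alike of the channel_a alone.

How it is judged:
By the outcome, as a careful person would: the job done as asked, in the order asked, and still so for the second after the job is handed in, with the robot touching nothing.
It also fails if it takes over 69 s, if anything falls off the work surface, if the arm or the gripper's body presses on something with over 40 N, if the wrist force passes 120 N, or if a joint passes its speed limit or range.

## Robot

A 6-joint arm with a two-finger parallel gripper is mounted at the origin on the work surface. World frame = base frame: x ahead of the robot, y to its left, z up, the work surface at z = 0. Lengths are in m, angles in degrees, forces in N, time in s.
With the tool pointing down it reaches from about 0.4 to 0.825 m from the base axis. Payload 7 kg.
Tool frame: the origin (TCP) lies midway between the tips of the shut fingers; the grasp point (between the pads) lies 19 mm behind it; z points along the fingers, y is the line along which they close (so a half turn about z gives the same grasp; the last joint's range is limited). The gripper opens to 88 mm and grips with 3 to 60 N. Pads are 19 mm wide; open, the fingers measure 130 mm over their backs; the gripper's body (78 mm by 193 mm) begins 47 mm behind the grasp point.
Start: joints at [-48.925, 20.546, 0.682, 0, -70.136, -16.507], TCP at [0.281, -0.614, 0.227] pointing down, gripper open.
Joint ranges: [-176.03, 176.03], [-82.01, 121.73], [-58.28, 71.71], [-173.87, 95.51], [-174.79, -0.11], [-173.66, 173.66]. Speed limits (degrees/s): [136.94, 136.94, 172.46, 180, 180, 180].

## Interface

Orientations are given as [roll, pitch, yaw] about the fixed x, y, z axes, in that order (R = Rz(yaw) Ry(pitch) Rx(roll)).
In Python, from plant import get_state, optics, order gives the robot as it stands. The module is installed in compiled form; this text tells all that it offers.
- The arm moves only by the tool send_rows, never from a script. Its argument "moves" is a list of rows, each an object with "slide": the shift along the tool's x, y, z as a fraction of full scale, a list of three; "turn": the turn about the tool's z as a fraction of full scale; "gripper": the opening, from 0 (shut) to 1 (fully open). A call has exactly 5 rows; each row is the pose to reach, as a shift and turn from the pose commanded when the call began, along the tool's axes at that moment; what a row does not reach only later rows make up. Full scale, the value 1, is 150 mm for a shift and 90 degrees for a turn. A row lasts 1/12 s, in which the tool goes at most 41.7 mm and 7.16 degrees, less where a joint would pass 70% of its speed; a pose out of reach is approached as far as the arm can. A call with a number of a shift or a turn outside -1 to 1 is refused whole. A call with a gripper value outside its range is refused whole. The fingers move at their own pace and stop on an object; "newtons" is the grip in N (left out, the last holds). Time passes only in rows, so rows that repeat a pose let the fingers close, or fill a call up. It gives the time, the measured TCP pose, the force, the opening and the grip force at its end, in the units of the state.
- get_state(): the state, without advancing time (a new reading comes with each control period).
- optics.capture(name): name is "scene" or "side" or "wrist"; returns a dict with "img" (400x640x3 uint8, red, green, blue), "intrinsics" (3x3 intrinsics, pixels), "dist" ([k1, k2, p1, p2, k3] as OpenCV has them; the pictures are not rectified), "origin" and "attitude" of the camera in the world. Camera axes: x right, y down, z forward; pixel columns grow to the right and rows downward; lengths in m; the calibration is good to about 2 mm. A picture is of the moment at which its call begins. There is no depth.
- order.close_job(): hands the job in; it is judged then, once.
Trained networks look in the newest picture that a camera, given by its name, has taken for a name from the list of things; names that differ only in an ending like _2 or _b are one class to them, and where a whole thing is asked for, a point or a joint stands for the part that bears it (a point fixed in the world has none). Each returns a list of dicts, best first, with "p" (0 to 1); they miss things now and then, are a little off and sometimes report something else, mostly with a low value. They report only what shows in the picture. A call takes as long as a camera call. They do not tell look-alikes from the thing itself.
- optics.look_for(camera, name): "location" ([x, y, z] in m, in world coordinates, good to about 4 mm: the middle of the surface that is visible of it).
The state is a dict: "time_s": time; "joints": joint angles; "qd": joint speeds; "joint_torque": joint torques, N m; "tcp_pos": TCP position; "eef_rot": TCP orientation; "contact_force": force on the tool from outside, world axes, zero at the start; "moment": the same for the moment, N m; "gripper_width": finger opening in m; "gripper_force": force on a finger pad.
Only numpy, scipy, OpenCV 4.12 (cv2) and the standard library are available. Lean on these libraries where they do the work, as an engineer would, in place of code of your own. Each camera call takes 0.05 s, during which the arm holds its last target. There are 200 camera calls.

## Working session

There is one attempt and no reset: what is moved stays moved. The work goes in short steps, Python scripts to look and compute and a tool call to move; the robot and the scene stay as the last step left them, time stands still between calls to the robot, and variables do not carry over. Pictures are saved under pics/ and viewed, at most 10 in all, crops included, and the job is handed in when it is done.

Besides the shell and the picture viewer there is one more tool, called after ">>>" as name(argument=value, ...), one argument or row to a line, values as JSON. send_rows: Moves the arm, as the interface text tells. Shift numbers are shares of 150 mm and turn numbers shares of 90 degrees, none past 1 either way. Its arguments: {"type":"object","properties":{"moves":{"type":"array"},"newtons":{"type":"number"}},"required":["moves"]}

```bash
mkdir -p pics; cat > h.py <<'E'
import numpy as np, cv2
from plant import get_state, optics, order
def cap(n,save=None):
    c=optics.capture(n)
    if save: cv2.imwrite(f'pics/{save}.png',c['img'][:,:,::-1])
    return c
def pose(c):
    from scipy.spatial.transform import Rotation as R
    a=np.array(c['attitude'],float)
    M=a if a.shape==(3,3) else R.from_euler('xyz',a,degrees=True).as_matrix() if a.size==3 else R.from_quat(a).as_matrix()
    return M,np.array(c['origin'],float)
def proj(c,P):
    M,o=pose(c); P=np.atleast_2d(P).astype(float)
    q=(P-o)@M
    return cv2.projectPoints(q,np.zeros(3),np.zeros(3),np.array(c['intrinsics'],float),np.array(c['dist'],float))[0][:,0]
def ray(c,uv,z):
    M,o=pose(c)
    n=cv2.undistortPoints(np.array(uv,float).reshape(-1,1,2),np.array(c['intrinsics'],float),np.array(c['dist'],float))[:,0]
    d=np.c_[n,np.ones(len(n))]@M.T
    return o+d*((z-o[2])/d[:,2])[:,None]
E
python3 - <<'E'
from h import *
np.set_printoptions(precision=4,suppress=True)
for n in ('scene','side'):
    c=cap(n,n+'0'); print(n,c['origin'],c['attitude'])
    for t in ['channel_a','end_stop','stop_knob','jig','grey_channel','hex_bolt','tape_roll','rubber_washer_1','plate_washer']:
        for d in optics.look_for(n,t): 
            if d['p']>.2: print(t,round(d['p'],2),np.round(d['location'],3),proj(c,d['location'])[0].round())
s=get_state();print(s)
a=cv2.imread('pics/scene0.png');b=cv2.imread('pics/side0.png')
E
```

```text
scene [ 1.2714 -0.1154  0.7648] [-131.6937    0.0698   81.354 ]
channel_a 0.89 [0.252 0.364 0.031] [415. 146.]
channel_a 0.71 [ 0.559 -0.008  0.054] [320. 215.]
channel_a 0.69 [ 0.627 -0.231  0.039] [236. 248.]
channel_a 0.67 [ 0.275 -0.232  0.037] [237. 164.]
channel_a 0.64 [0.565 0.058 0.056] [345. 214.]
channel_a 0.62 [ 0.529 -0.342  0.041] [195. 224.]
channel_a 0.55 [0.588 0.136 0.049] [376. 218.]
end_stop 0.79 [ 0.571 -0.091  0.049] [290. 223.]
stop_knob 0.92 [ 0.57  -0.092  0.048] [289. 223.]
jig 0.79 [ 0.596 -0.022  0.015] [317. 236.]
grey_channel 0.75 [0.504 0.319 0.042] [430. 193.]
hex_bolt 0.55 [0.501 0.319 0.04 ] [429. 193.]
hex_bolt 0.49 [ 0.698 -0.336  0.09 ] [186. 262.]
tape_roll 0.82 [0.653 0.373 0.05 ] [470. 225.]
tape_roll 0.48 [0.506 0.319 0.038] [429. 194.]
rubber_washer_1 0.69 [ 0.372 -0.12   0.012] [275. 186.]
rubber_washer_1 0.58 [0.376 0.09  0.006] [343. 182.]
plate_washer 0.74 [0.314 0.222 0.005] [379. 166.]
side [0.0912 0.843  0.7163] [-124.9674   -1.1663 -154.4005]
channel_a 0.92 [0.541 0.075 0.047] [284. 214.]
channel_a 0.85 [ 0.619 -0.22   0.032] [311. 157
[... 591 characters left out ...]
.8 [ 0.366 -0.118  0.01 ] [380. 205.]
rubber_washer_1 0.7 [0.371 0.094 0.01 ] [346. 253.]
rubber_washer_1 0.36 [0.528 0.069 0.023] [290. 222.]
plate_washer 0.68 [0.307 0.225 0.007] [350. 302.]
{'time_s': 1.0, 'joints': array([-48.9248,  20.543 ,   0.6809,   0.0017, -70.1382, -16.506 ]), 'qd': array([ 0.0425,  0.0641, -0.0313,  0.0736, -0.0234, -0.0469]), 'joint_torque': array([ -0.    , -58.2397,  29.3305,   7.0026,   0.0126,   0.    ]), 'tcp_pos': array([ 0.2806, -0.6139,  0.2266]), 'eef_rot': array([-179.9998,   -0.0016, -155.4302]), 'contact_force': array([-0.4426, -0.6328,  0.3366]), 'moment': array([-0.0159,  0.0328, -0.0239]), 'gripper_force': 0.0, 'gripper_width': 0.08772634577529319}
```

View pics/scene0.png

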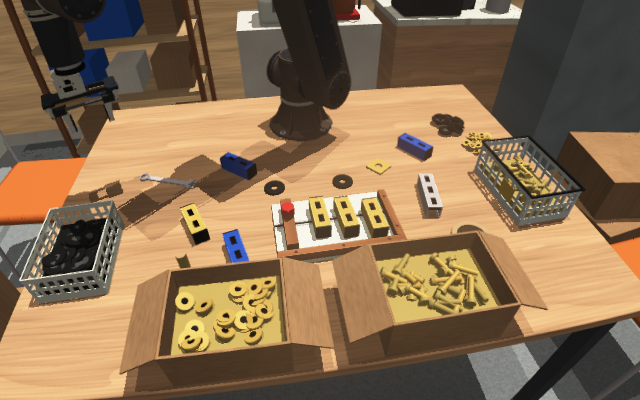

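View pics/side0.png

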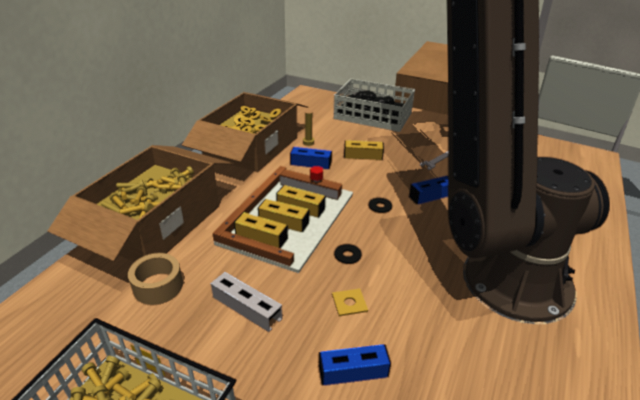

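The stray candidates by colour are the yellow channel at scene (195,224) / side (363,149), and blue look-alikes at scene (237,247), (238,165) and (415,146). The yellow one with two slots and caps fits the description. The three yellow channels on the board are at scene (320,215), (345,214) and (376,218), and the grey one at (430,193). I'll confirm this in enlarged crops.

```bash
python3 - <<'E'
import cv2
a=cv2.imread('pics/scene0.png');b=cv2.imread('pics/side0.png')
cv2.imwrite('pics/c1.png',cv2.resize(a[170:290,170:430],None,fx=3,fy=3,interpolation=cv2.INTER_CUBIC))
cv2.imwrite('pics/c2.png',cv2.resize(b[130:280,200:400],None,fx=4,fy=4,interpolation=cv2.INTER_CUBIC))
E
```

```text
(no output)
```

View pics/c1.png

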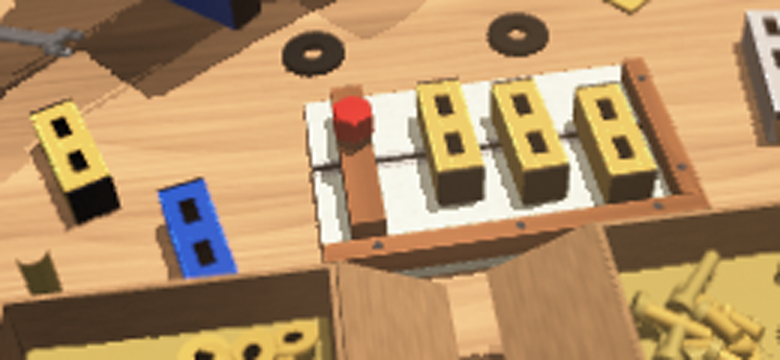

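View pics/c2.png

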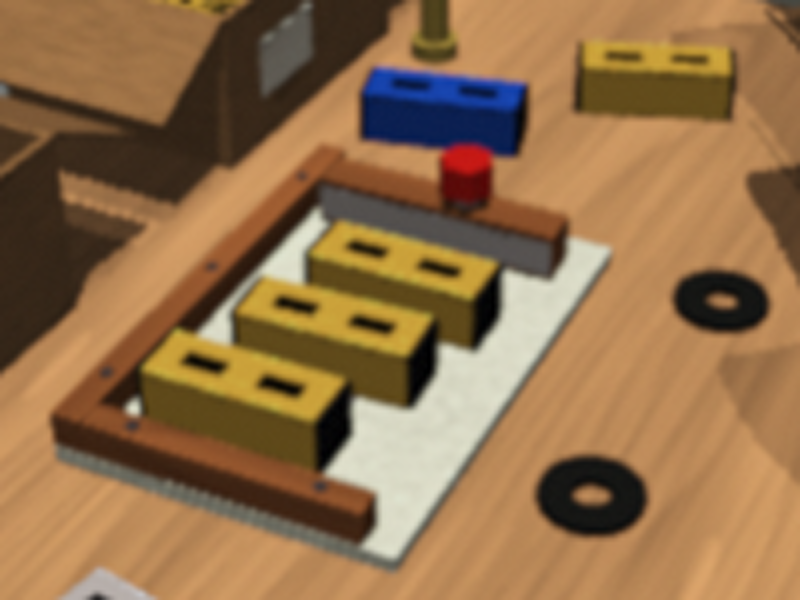

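The crops show the stray yellow channel with two slots and black caps at scene (195,223) / side (364,150). The blue one beside it is at scene (236,247). Next I fit poses from corner pixels in both views.

```bash
cat >> h.py <<'E'
from scipy.optimize import least_squares
def tf(p,L):
    t=np.radians(p[2]);c,s=np.cos(t),np.sin(t);L=np.array(L,float)
    return np.c_[L[:,0]*c-L[:,1]*s+p[0],L[:,0]*s+L[:,1]*c+p[1],L[:,2]]
def fit(obs,p0,freez=False):
    # obs: list of (cam,[(local xyz),(u,v)]...)
    def f(p):
        r=[]
        for c,pts in obs:
            W=tf(p,[a for a,_ in pts])
            if freez: W[:,2]+=p[3]
            r.append((proj(c,W)-np.array([b for _,b in pts])).ravel())
        return np.concatenate(r)
    s=least_squares(f,p0,loss='soft_l1'); return s.x,s.fun
E
python3 - <<'E'
from h import *
np.set_printoptions(precision=4,suppress=True)
A=cap('scene');B=cap('side')
a=lambda u,v:(170+u/3,170+v/3)
b=lambda u,v:(200+u/4,130+v/4)
o=[(A,[((-.11,-.165,.012),a(306,103)),((.11,.165,.037),a(708,207)),((.11,-.165,.037),a(325,247))]),
(B,[((-.11,.165,.012),b(395,560)),((-.11,-.165,.012),b(608,245)),((.11,.165,.037),b(57,415)),((.11,-.165,.037),b(330,148))])]
print('jig',*fit(o,[.58,.04,0]))
print('jigz',*fit(o,[.58,.04,0,0],True))
h=.0205;l=.06;z=.053
# scene corners: near-robot right(-y), near left, far left, far right ; side the same
ch={'L':([(574,90),(616,83),(657,168),(607,178)],[(322,412),(350,380),(180,330),(140,370)][0:0] or [None,(350,380),(180,330),(140,370)]),
'M':([(490,85),(530,80),(568,165),(520,178)],[(437,318),(412,350),(235,312),(262,278)]),
'R':([(417,85),(457,80),(483,163),(432,178)],[(500,265),(480,292),(308,252),(333,222)]),
'S':([(30,113),(70,101),(110,178),(68,190)],[(733,48),(734,80),(580,75),(583,42)])}
ch['L']=(ch['L'][0],[(350,380),(322,412),(140,370),(180,330)])
loc=[(-l,-h),(-l,h),(l,h),(l,-h)]
for k,(sa,sb) in ch.items():
    for fz in (0,1):
        zz=0.041 if k=='S' else z
        o=[(A,[((*q,zz),a(*p)) for q,p in zip(loc,sa)]),(B,[((*q,zz),b(*p)) for q,p in zip(loc,sb)])]
        x,r=fit(o,[.55,0,0]+[0]*fz,fz); print(k,x,r)
o=[(A,[((0,0,.081),a(353,108))]),(B,[((0,0,.081),b(467,158))])]
print('knob',ray(A,[a(353,105)],.081),ray(B,[b(467,157)],.081))
E
```

```text
jig [0.5515 0.0327 1.2701] [-0.5529 -1.4784  0.5616 -1.059  -0.6839  3.2244  0.3492  0.5233  2.1986
  1.4837 -1.5542 -0.5944 -1.1654 -1.0851]
jigz [ 0.5518  0.0322  1.2863 -0.0013] [-0.6801 -1.0405  0.3524 -0.6114 -0.8121  3.7086  0.3462  0.78    2.1093
  1.7588 -1.4732 -0.2927 -1.1916 -0.7864]
L [0.5673 0.1357 2.2034] [-0.7116 -1.9246 -0.5881 -1.4515 -0.706   0.698   0.6879 -0.397   0.9716
  0.1969 -0.3373  2.614  -1.2012 -0.9618 -1.9352 -0.6106]
L [ 0.5674  0.1354  2.1862 -0.0013] [-0.8441 -1.5655 -0.7287 -1.0905 -0.8836  1.0684  0.5196 -0.0294  1.0327
  0.5608 -0.2715  2.9772 -1.0881 -0.6078 -1.8291 -0.2562]
M [0.5514 0.0607 4.0949] [-0.8966 -1.0566 -0.0626 -1.5562 -0.1817  0.2182  0.4944 -1.5351  0.3783
 -0.3119 -0.1695  1.3151 -1.8496 -1.1395 -0.7859 -1.6404]
M [ 0.5513  0.0602  4.2632 -0.003 ] [-1.1509 -0.2406 -0.3515 -0.7696 -0.3916  0.9906  0.3275 -0.7293  0.4918
  0.5393  0.0087  2.1834 -1.6581 -0.1964 -0.6562 -0.7188]
R [ 0.5413 -0.0099  1.8195] [-1.3246 -1.1742 -0.2143 -1.2948 -0.2664  1.4875  1.0453 -1.3941  0.8934
 -0.3177 -0.7961  1.6368 -1.5361 -0.378  -0.1993 -0.9918]
R [ 0.5416 -0.0105  1.8101 -0.0019] [-1.5271 -0.5914 -0.4292 -0.7117 -0.517   2.0914  0.8095 -0.7911  0.9
  0.1532 -0.7821  2.1072 -1.4578  0.0895 -0.1312 -0.5245]
S [ 0.5026 -0.3485 22.5524] [-0.464  -0.7236  0.3215 -1.8659  0.6905 -1.0335 -0.384   0.8771  0.1363
  0.2327  0.6739 -1.2858 -0.9407 -1.8595 -1.527  -0.0382]
S [ 0.5017 -0.3497 22.588  -0.0035] [-0.5508  0.0017  0.1946 -1.141   0.5437 -0.3393 -0.484   1.5691  0.4313
  1.131   0.9828 -0.3767 -0.5597 -0.937  -1.1635  0.8728]
knob [[ 0.5357 -0.0913  0.081 ]] [[ 0.5383 -0.0946  0.081 ]]
```

```bash
cat >> h.py <<'E'
from scipy.spatial.transform import Rotation as R
def plan(*targets,start=None):
    """world targets (x,y,z,yaw) -> per-call slide/turn fractions (tool held pointing down)"""
    if start is None:
        s=get_state(); start=(*s['tcp_pos'],s['eef_rot'][2])
    p=np.array(start[:3]);yaw=start[3]
    for t in targets:
        t=np.array(t,float)
        for _ in range(9):
            M=R.from_euler('xyz',[180,0,yaw],degrees=True).as_matrix()
            d=M.T@(t[:3]-p); dy=(t[3]-yaw+180)%360-180
            n=max(1,np.ceil(max(abs(d).max()/.15,np.linalg.norm(d)/.2,abs(dy)/35.8)-.01))
            f=np.round(d/n/.15,3); g=np.round(-dy/n/90,3)
            print('slide',f.tolist(),'turn',g)
            p=p+M@f*.15; yaw=yaw-g*90
            if n==1: break
        print('  ->',p.round(4),round(yaw,2))
def jig(J,*pts): return [ (*tf(J,[q[:3]])[0], q[3]+J[2]) for q in pts]
E
python3 - <<'E'
from h import *
J=(.5515,.0327,1.3)
plan((.47,-.02,.27,-88.7),start=(.281,-.614,.227,-155.43))
E
```

```text
slide [-0.698, 0.769, -0.072] turn -0.185
slide [-0.889, 0.537, -0.072] turn -0.185
slide [-0.671, 0.173, -0.048] turn -0.124
slide [-0.692, 0.04, -0.047] turn -0.124
slide [-0.686, -0.094, -0.048] turn -0.123
  -> [ 0.47 -0.02  0.27] -88.74
```

>>> send_rows(
  moves=[
    {"slide":[-0.14,0.154,-0.014],"turn":-0.037,"gripper":0.5},
    {"slide":[-0.28,0.308,-0.029],"turn":-0.074,"gripper":0},
    {"slide":[-0.42,0.461,-0.043],"turn":-0.111,"gripper":0},
    {"slide":[-0.558,0.615,-0.058],"turn":-0.148,"gripper":0},
    {"slide":[-0.698,0.769,-0.072],"turn":-0.185,"gripper":0},
  ],
)

```text
time_s: 1.52
tcp_pos: [0.328, -0.4642, 0.2375]
eef_rot: [-180.0, -0.0, -138.6]
contact_force: [1.3, -0.0, 0.3]
gripper_width: 0.0598
gripper_force: 0.0
```

>>> send_rows(
  moves=[
    {"slide":[-0.178,0.107,-0.014],"turn":-0.037,"gripper":0},
    {"slide":[-0.356,0.215,-0.029],"turn":-0.074,"gripper":0},
    {"slide":[-0.533,0.322,-0.043],"turn":-0.111,"gripper":0},
    {"slide":[-0.711,0.43,-0.058],"turn":-0.148,"gripper":0},
    {"slide":[-0.889,0.537,-0.072],"turn":-0.185,"gripper":0},
  ],
)

```text
time_s: 1.93
tcp_pos: [0.3753, -0.3156, 0.2485]
eef_rot: [-180.0, 0.0, -122.0]
contact_force: [1.2, -0.4, -0.1]
gripper_width: 0.0265
gripper_force: 0.0
```

>>> send_rows(
  moves=[
    {"slide":[-0.134,0.035,-0.01],"turn":-0.025,"gripper":0},
    {"slide":[-0.268,0.069,-0.019],"turn":-0.05,"gripper":0},
    {"slide":[-0.403,0.104,-0.029],"turn":-0.074,"gripper":0},
    {"slide":[-0.537,0.138,-0.038],"turn":-0.099,"gripper":0},
    {"slide":[-0.671,0.173,-0.048],"turn":-0.124,"gripper":0},
  ],
)

```text
time_s: 2.35
tcp_pos: [0.4069, -0.2169, 0.2557]
eef_rot: [-180.0, 0.0, -110.9]
contact_force: [0.1, -0.2, -0.6]
gripper_width: 0.0006
gripper_force: 0.0
```

>>> send_rows(
  moves=[
    {"slide":[-0.138,0.008,-0.01],"turn":-0.025,"gripper":0},
    {"slide":[-0.277,0.016,-0.019],"turn":-0.05,"gripper":0},
    {"slide":[-0.415,0.024,-0.028],"turn":-0.074,"gripper":0},
    {"slide":[-0.554,0.032,-0.038],"turn":-0.099,"gripper":0},
    {"slide":[-0.692,0.04,-0.047],"turn":-0.124,"gripper":0},
  ],
)

```text
time_s: 2.77
tcp_pos: [0.4384, -0.1178, 0.2628]
eef_rot: [-180.0, 0.0, -99.7]
contact_force: [0.6, -0.4, -0.3]
gripper_width: 0.0002
gripper_force: 0.0
```

>>> send_rows(
  moves=[
    {"slide":[-0.137,-0.019,-0.01],"turn":-0.025,"gripper":0},
    {"slide":[-0.274,-0.038,-0.019],"turn":-0.05,"gripper":0},
    {"slide":[-0.412,-0.056,-0.029],"turn":-0.074,"gripper":0},
    {"slide":[-0.549,-0.075,-0.038],"turn":-0.099,"gripper":0},
    {"slide":[-0.686,-0.094,-0.048],"turn":-0.123,"gripper":0},
  ],
)

```text
time_s: 3.18
tcp_pos: [0.4698, -0.0188, 0.2699]
eef_rot: [-180.0, 0.0, -88.6]
contact_force: [-0.1, -0.8, 0.2]
gripper_width: 0.0002
gripper_force: 0.0
```

```bash
python3 - <<'E'
from h import *
c=cap('wrist','w1'); s=get_state(); print(s['time_s'],s['tcp_pos'],s['eef_rot'],s['gripper_width'],s['joints'])
print(c['origin'],c['attitude'])
E
```

```text
3.2333 [ 0.47123675 -0.01665617  0.27016012] [-1.79907077e+02  4.13150488e-02 -8.84284080e+01] 0.000412075985033676 [ 2.19715978e+01 -7.44125461e-01 -1.99002842e+01 -6.70868015e-03
 -7.07423446e+01 -2.03978322e+01]
[ 0.47162145 -0.08961709  0.42836851] [ 1.64846934e+02 -4.59824661e-03 -1.78674990e+02]
```

View pics/w1.png

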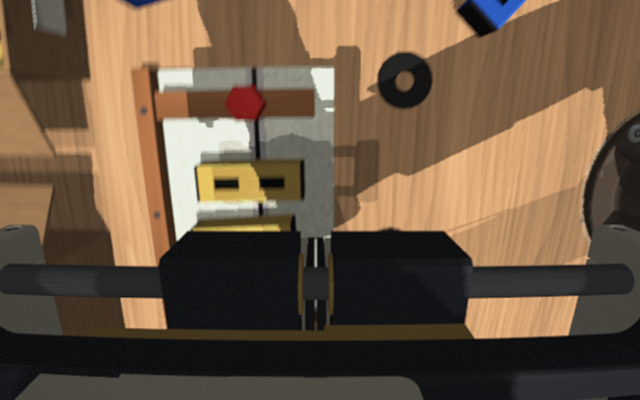

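The wrist view shows the knob at (245,103), the board's near edge at column 334, the R channel top from (198,164) to (303,199), and the end stop at rows 90–117.

```bash
python3 - <<'E'
from h import *
np.set_printoptions(precision=4,suppress=True)
c=cap('wrist')
def q(n,uv,z): print(n,ray(c,uv,z)[:,:2].tolist() and ray(c,uv,z)[:,:2])
q('board near edge',[(334,70),(334,235)],.012)
q('board right edge',[(160,68),(333,68)],.012)
q('batten top inner/outer',[(156,68),(134,68),(170,233),(152,233)],.037)
q('knob',[(245,103)],.081)
q('R top',[(198,166),(302,160),(303,198),(199,201)],.053)
q('stop top left edge',[(158,121),(314,117)],.047)
J=(.5515,.0327,1.3)
plan(*jig(J,(-.012,-.087,.09,-90)))
E
```

```text
board near edge [[ 0.4535 -0.1279]
 [ 0.4457  0.0693]]
board right edge [[ 0.6515 -0.1268]
 [ 0.4547 -0.13  ]]
batten top inner/outer [[ 0.6452 -0.1244]
 [ 0.6696 -0.1244]
 [ 0.6439  0.0631]
 [ 0.6662  0.0638]]
knob [[ 0.541 -0.089]]
R top [[ 0.5994 -0.0217]
 [ 0.4863 -0.031 ]
 [ 0.4844  0.0112]
 [ 0.6006  0.0178]]
stop top left edge [[ 0.6426 -0.0689]
 [ 0.4745 -0.0764]]
slide [0.128, -0.233, 0.6] turn 0.001
slide [0.128, -0.234, 0.599] turn 0.001
  -> [ 0.5415 -0.0545  0.0901] -88.72
```

```bash
python3 - <<'E'
from h import *
plan((.543,-.051,.10,-88.5),(.543,-.051,.03,-88.5),(.543,-.008,.03,-88.5),(.543,.03,.03,-88.5),start=(.47,-.02,.27,-88.74))
E
```

```text
slide [0.109, -0.241, 0.567] turn -0.001
slide [0.109, -0.241, 0.566] turn -0.002
  -> [ 0.543  -0.051   0.1001] -88.47
slide [-0.0, 0.0, 0.467] turn 0.0
  -> [ 0.543 -0.051  0.03 ] -88.47
slide [-0.287, -0.007, 0.0] turn 0.0
  -> [ 0.5429 -0.008   0.03  ] -88.47
slide [-0.253, -0.007, 0.0] turn 0.0
  -> [0.543 0.03  0.03 ] -88.47
```

>>> send_rows(
  moves=[
    {"slide":[0.05,-0.12,0.28],"turn":0,"gripper":0},
    {"slide":[0.109,-0.241,0.567],"turn":-0.001,"gripper":0},
    {"slide":[0.16,-0.36,0.85],"turn":-0.002,"gripper":0},
    {"slide":[0.218,-0.482,1.0],"turn":-0.003,"gripper":0},
    {"slide":[0.218,-0.482,1.0],"turn":-0.003,"gripper":0},
  ],
)

```text
time_s: 3.7
tcp_pos: [0.5413, -0.0527, 0.1123]
eef_rot: [179.4, -0.1, -88.6]
contact_force: [-0.8, 0.5, 0.1]
gripper_width: 0.0005
gripper_force: 0.0
```

>>> send_rows(
  moves=[
    {"slide":[0,0,0.12],"turn":0,"gripper":0},
    {"slide":[0,0,0.25],"turn":0,"gripper":0},
    {"slide":[0,0,0.4],"turn":0,"gripper":0},
    {"slide":[0,0,0.6],"turn":0,"gripper":0},
    {"slide":[0,0,0.6],"turn":0,"gripper":0},
  ],
)

```text
time_s: 4.12
tcp_pos: [0.5392, -0.0518, 0.0255]
eef_rot: [179.6, -0.0, -88.6]
contact_force: [-2.2, 0.7, -0.3]
gripper_width: 0.0004
gripper_force: 0.0
```

>>> send_rows(
  moves=[
    {"slide":[-0.06,0,0],"turn":0,"gripper":0},
    {"slide":[-0.12,0,0],"turn":0,"gripper":0},
    {"slide":[-0.17,0,0],"turn":0,"gripper":0},
    {"slide":[-0.23,0,0],"turn":0,"gripper":0},
    {"slide":[-0.287,-0.007,0],"turn":0,"gripper":0},
  ],
)

```text
time_s: 4.53
tcp_pos: [0.5431, -0.0067, 0.031]
eef_rot: [-179.9, 0.0, -88.4]
contact_force: [0.0, -2.5, 1.0]
gripper_width: 0.0004
gripper_force: 1.5
```

>>> send_rows(
  moves=[
    {"slide":[-0.04,0,0],"turn":0,"gripper":0},
    {"slide":[-0.09,0,0],"turn":0,"gripper":0},
    {"slide":[-0.13,0,0],"turn":0,"gripper":0},
    {"slide":[-0.18,0,0],"turn":0,"gripper":0},
    {"slide":[-0.23,-0.007,0],"turn":0,"gripper":0},
  ],
)

```text
time_s: 4.95
tcp_pos: [0.5422, 0.027, 0.0296]
eef_rot: [180.0, -0.0, -88.5]
contact_force: [-0.3, -4.0, 1.8]
gripper_width: 0.0003
gripper_force: 1.9
```

```bash
python3 - <<'E'
from h import *
c=cap('side','s2');d=cap('scene','n2')
a=cv2.resize(c['img'][150:290,200:400],None,fx=2.8,fy=2.8,interpolation=2);b=cv2.resize(d['img'][180:265,260:420],None,fx=3.5,fy=3.5,interpolation=2)
o=np.zeros((max(392,0)+298,560,3),np.uint8);o=np.zeros((392,800,3),np.uint8);o[:,:400]=cv2.resize(a,(400,392*400//560)).repeat(1,0)[:0].reshape(0,400,3) if 0 else 0
b=cv2.resize(b,(400,212));a=cv2.resize(a,(400,280))
o[:280,:400]=a;o[:212,400:]=b
cv2.imwrite('pics/v5.png',o[:280,:,::-1])
E
```

```text
(no output)
```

View pics/v5.png

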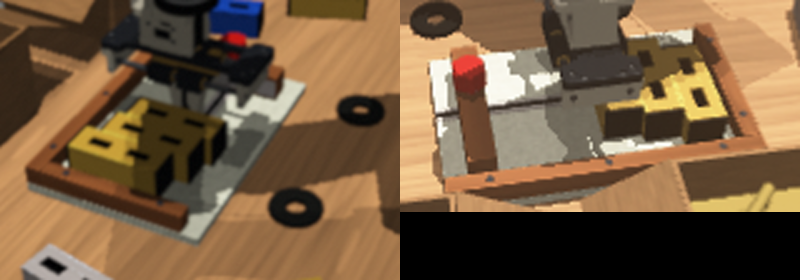

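The three channels are now side by side, with the left one close to the fixed stop. I keep pushing gently.

>>> send_rows(
  moves=[
    {"slide":[-0.02,0,0],"turn":0,"gripper":0},
    {"slide":[-0.04,0,0],"turn":0,"gripper":0},
    {"slide":[-0.06,0,0],"turn":0,"gripper":0},
    {"slide":[-0.08,0,0],"turn":0,"gripper":0},
    {"slide":[-0.1,0,0],"turn":0,"gripper":0},
  ],
)

```text
time_s: 5.47
tcp_pos: [0.542, 0.0416, 0.0294]
eef_rot: [180.0, -0.0, -88.5]
contact_force: [-0.5, -3.2, -1.3]
gripper_width: 0.0007
gripper_force: 1.5
```

>>> send_rows(
  moves=[
    {"slide":[-0.005,0,0],"turn":0,"gripper":0},
    {"slide":[-0.01,0,0],"turn":0,"gripper":0},
    {"slide":[-0.015,0,0],"turn":0,"gripper":0},
    {"slide":[-0.02,0,0],"turn":0,"gripper":0},
    {"slide":[-0.02,0,0],"turn":0,"gripper":0},
  ],
)

```text
time_s: 5.88
tcp_pos: [0.542, 0.0427, 0.0295]
eef_rot: [179.9, -0.1, -88.5]
contact_force: [3.6, -14.1, -0.4]
gripper_width: 0.0006
gripper_force: 7.0
```

```bash
python3 - <<'E'
from h import *
plan((.543,.036,.16,-88.47),(.576,-.318,.25,-157.5),start=(.543,.045,.03,-88.47))
E
```

```text
slide [0.06, 0.002, -0.867] turn -0.0
  -> [0.5429 0.036  0.16  ] -88.47
slide [0.788, -0.052, -0.2] turn 0.256
slide [0.705, -0.357, -0.2] turn 0.256
slide [0.509, -0.605, -0.2] turn 0.255
  -> [ 0.576 -0.318  0.25 ] -157.5
```

>>> send_rows(
  moves=[
    {"slide":[0.06,0.002,0],"turn":0,"gripper":0},
    {"slide":[0.06,0.002,-0.2],"turn":0,"gripper":0},
    {"slide":[0.06,0.002,-0.42],"turn":0,"gripper":0},
    {"slide":[0.06,0.002,-0.65],"turn":0,"gripper":0},
    {"slide":[0.06,0.002,-0.867],"turn":0,"gripper":0},
  ],
)

```text
time_s: 6.3
tcp_pos: [0.5422, 0.0357, 0.1615]
eef_rot: [-180.0, 0.0, -88.5]
contact_force: [0.7, 0.1, -0.4]
gripper_width: 0.0002
gripper_force: 0.0
```

>>> send_rows(
  moves=[
    {"slide":[0.16,-0.01,-0.04],"turn":0.051,"gripper":0.3},
    {"slide":[0.32,-0.02,-0.08],"turn":0.102,"gripper":0.6},
    {"slide":[0.47,-0.03,-0.12],"turn":0.154,"gripper":1},
    {"slide":[0.63,-0.04,-0.16],"turn":0.205,"gripper":1},
    {"slide":[0.788,-0.052,-0.2],"turn":0.256,"gripper":1},
  ],
)

```text
time_s: 6.72
tcp_pos: [0.5533, -0.083, 0.1903]
eef_rot: [-180.0, 0.1, -111.7]
contact_force: [-0.0, -0.1, 0.4]
gripper_width: 0.0282
gripper_force: 0.0
```

>>> send_rows(
  moves=[
    {"slide":[0.14,-0.07,-0.04],"turn":0.051,"gripper":1},
    {"slide":[0.28,-0.14,-0.08],"turn":0.102,"gripper":1},
    {"slide":[0.42,-0.21,-0.12],"turn":0.154,"gripper":1},
    {"slide":[0.56,-0.285,-0.16],"turn":0.205,"gripper":1},
    {"slide":[0.705,-0.357,-0.2],"turn":0.256,"gripper":1},
  ],
)

```text
time_s: 7.13
tcp_pos: [0.5644, -0.2013, 0.2201]
eef_rot: [-180.0, 0.1, -134.8]
contact_force: [-0.4, 0.9, 0.6]
gripper_width: 0.0615
gripper_force: 0.0
```

>>> send_rows(
  moves=[
    {"slide":[0.1,-0.12,-0.04],"turn":0.051,"gripper":1},
    {"slide":[0.2,-0.24,-0.08],"turn":0.102,"gripper":1},
    {"slide":[0.3,-0.36,-0.12],"turn":0.154,"gripper":1},
    {"slide":[0.41,-0.485,-0.16],"turn":0.205,"gripper":1},
    {"slide":[0.509,-0.605,-0.2],"turn":0.255,"gripper":1},
  ],
)

```text
time_s: 7.55
tcp_pos: [0.5755, -0.3195, 0.25]
eef_rot: [180.0, 0.1, -157.7]
contact_force: [0.9, -0.4, 0.2]
gripper_width: 0.0863
gripper_force: 0.0
```

```bash
python3 - <<'E'
from h import *
c=cap('wrist','w2'); s=get_state(); print(s['time_s'],s['tcp_pos'],s['eef_rot'],s['gripper_width'],s['joints'])
for d in optics.look_for('wrist','channel_d'): print(d['p'],d['location'],proj(c,d['location']))
E
```

```text
7.6 [ 0.57600846 -0.32308825  0.25088795] [-1.79889287e+02  6.62419525e-02 -1.58108275e+02] 0.08730045266940349 [-1.23732008e+01  1.83514239e+01  6.37354716e-01  5.69379754e-02
 -7.21688600e+01 -5.57525175e+01]
0.81 [0.6073, -0.2378, 0.0421] [[373.30270411 228.41026677]]
0.63 [0.5021, -0.3516, 0.0428] [[313.99952812  96.38235497]]
0.62 [0.4879, 0.0522, 0.0278] [[626.78178293 222.34176093]]
```

View pics/w2.png

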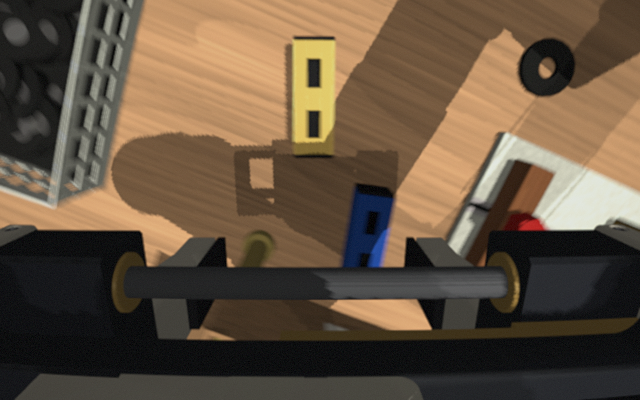

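The stray is at (314,95), its top spanning (293,39) to (334,148). The blue one is at (372,225) and the bolt at (258,243). Both stay clear.

```bash
python3 - <<'E'
from h import *
np.set_printoptions(precision=4,suppress=True)
c=cap('wrist'); d=optics.look_for('wrist','hex_bolt'); print([(x['p'],x['location']) for x in d])
P=ray(c,[(293,40),(335,40),(334,147),(293,149)],.041)[:,:2]; print(P, P.mean(0))
v=(P[2]+P[3]-P[0]-P[1])/2;w=P[1]-P[0];print(np.linalg.norm(v),np.degrees(np.arctan2(v[1],v[0])),np.linalg.norm(w))
yaw=np.degrees(np.arctan2(v[1],v[0]))-180; m=P.mean(0)
plan((*m,.1,yaw),(*m,.014,yaw),(*m,.12,yaw),start=(.576,-.318,.25,-157.5))
E
```

```text
[(0.7, [0.677, -0.3433, 0.0234])]
[[ 0.4605 -0.3927]
 [ 0.4451 -0.3547]
 [ 0.5419 -0.315 ]
 [ 0.5599 -0.3538]] [ 0.5018 -0.354 ]
0.1056762284573013 21.824734759658334 0.04103434560753177
slide [0.549, -0.033, 1.0] turn 0.008
  -> [ 0.5018 -0.3541  0.1   ] -158.22
slide [-0.0, 0.0, 0.573] turn -0.0
  -> [ 0.5018 -0.3541  0.0141] -158.22
slide [-0.0, 0.0, -0.706] turn -0.0
  -> [ 0.5018 -0.3541  0.12  ] -158.22
```

>>> send_rows(
  moves=[
    {"slide":[0.15,-0.01,0.2],"turn":0.004,"gripper":1},
    {"slide":[0.3,-0.02,0.4],"turn":0.008,"gripper":1},
    {"slide":[0.45,-0.03,0.6],"turn":0.008,"gripper":1},
    {"slide":[0.549,-0.033,0.8],"turn":0.008,"gripper":1},
    {"slide":[0.549,-0.033,1.0],"turn":0.008,"gripper":1},
  ],
)

```text
time_s: 8.17
tcp_pos: [0.4985, -0.354, 0.0988]
eef_rot: [180.0, 0.0, -158.2]
contact_force: [0.6, 0.0, -0.6]
gripper_width: 0.0874
gripper_force: 0.0
```

>>> send_rows(
  moves=[
    {"slide":[0,0,0.15],"turn":0,"gripper":1},
    {"slide":[0,0,0.3],"turn":0,"gripper":1},
    {"slide":[0,0,0.45],"turn":0,"gripper":1},
    {"slide":[0,0,0.573],"turn":0,"gripper":1},
    {"slide":[0,0,0.573],"turn":0,"gripper":0.8},
  ],
)

```text
time_s: 8.58
tcp_pos: [0.4987, -0.3523, 0.0099]
eef_rot: [179.7, -0.2, -158.1]
contact_force: [-1.5, 1.2, -0.7]
gripper_width: 0.0843
gripper_force: 0.0
```

>>> send_rows(
  moves=[
    {"slide":[0,0,0],"turn":0,"gripper":0.4},
    {"slide":[0,0,0],"turn":0,"gripper":0.3},
    {"slide":[0,0,0],"turn":0,"gripper":0.3},
    {"slide":[0,0,0],"turn":0,"gripper":0.3},
    {"slide":[0,0,0],"turn":0,"gripper":0.3},
  ],
  newtons=25,
)

```text
time_s: 9.0
tcp_pos: [0.5017, -0.3547, 0.0149]
eef_rot: [-179.9, 0.1, -158.2]
contact_force: [0.6, 0.2, 0.6]
gripper_width: 0.0531
gripper_force: 0.0
```

>>> send_rows(
  moves=[
    {"slide":[0,0,0],"turn":0,"gripper":0.2},
    {"slide":[0,0,0],"turn":0,"gripper":0.2},
    {"slide":[0,0,0],"turn":0,"gripper":0.2},
    {"slide":[0,0,0],"turn":0,"gripper":0.2},
    {"slide":[0,0,0],"turn":0,"gripper":0.2},
  ],
  newtons=25,
)

```text
time_s: 9.42
tcp_pos: [0.501, -0.3544, 0.0142]
eef_rot: [180.0, -0.0, -158.2]
contact_force: [-0.7, 4.7, 6.0]
gripper_width: 0.0411
gripper_force: 25.0
```

```bash
python3 - <<'E'
from h import *
plan((.502,-.354,.13,-158.2),(.570,-.010,.13,-178.5),(.570,-.010,.04,-178.5),(.570,-.010,.0265,-178.5),start=(.5018,-.3541,.0141,-158.22))
E
```

```text
slide [-0.001, 0.0, -0.773] turn -0.0
  -> [ 0.5019 -0.354   0.13  ] -158.22
slide [-0.636, 0.981, 0.0] turn 0.113
slide [-0.227, 0.539, 0.0] turn 0.056
slide [-0.178, 0.556, 0.0] turn 0.056
  -> [ 0.57 -0.01  0.13] -178.47
slide [-0.0, 0.0, 0.6] turn 0.0
  -> [ 0.57 -0.01  0.04] -178.47
slide [-0.0, 0.0, 0.09] turn 0.0
  -> [ 0.57   -0.01    0.0266] -178.47
```

>>> send_rows(
  moves=[
    {"slide":[0,0,-0.1],"turn":0,"gripper":0.2},
    {"slide":[0,0,-0.28],"turn":0,"gripper":0.2},
    {"slide":[0,0,-0.48],"turn":0,"gripper":0.2},
    {"slide":[0,0,-0.67],"turn":0,"gripper":0.2},
    {"slide":[0,0,-0.773],"turn":0,"gripper":0.2},
  ],
)

```text
time_s: 9.83
tcp_pos: [0.5018, -0.3551, 0.1325]
eef_rot: [-179.9, 0.1, -158.2]
contact_force: [0.6, -0.4, -4.4]
gripper_width: 0.0408
gripper_force: 25.0
```

>>> send_rows(
  moves=[
    {"slide":[-0.08,0.12,0],"turn":0.013,"gripper":0.2},
    {"slide":[-0.2,0.31,0],"turn":0.035,"gripper":0.2},
    {"slide":[-0.35,0.54,0],"turn":0.06,"gripper":0.2},
    {"slide":[-0.5,0.77,0],"turn":0.088,"gripper":0.2},
    {"slide":[-0.636,0.981,0],"turn":0.113,"gripper":0.2},
  ],
)

```text
time_s: 10.25
tcp_pos: [0.5345, -0.1807, 0.129]
eef_rot: [180.0, -0.1, -168.6]
contact_force: [1.0, -0.4, -3.4]
gripper_width: 0.0409
gripper_force: 25.0
```

>>> send_rows(
  moves=[
    {"slide":[-0.06,0.15,0],"turn":0.015,"gripper":0.2},
    {"slide":[-0.1,0.25,0],"turn":0.026,"gripper":0.2},
    {"slide":[-0.15,0.35,0],"turn":0.036,"gripper":0.2},
    {"slide":[-0.19,0.45,0],"turn":0.046,"gripper":0.2},
    {"slide":[-0.227,0.539,0],"turn":0.056,"gripper":0.2},
  ],
)

```text
time_s: 10.67
tcp_pos: [0.5517, -0.0954, 0.1289]
eef_rot: [180.0, -0.1, -173.5]
contact_force: [0.5, 0.2, -3.9]
gripper_width: 0.0409
gripper_force: 25.0
```

>>> send_rows(
  moves=[
    {"slide":[-0.04,0.12,0],"turn":0.012,"gripper":0.2},
    {"slide":[-0.08,0.25,0],"turn":0.025,"gripper":0.2},
    {"slide":[-0.12,0.38,0],"turn":0.038,"gripper":0.2},
    {"slide":[-0.16,0.5,0],"turn":0.05,"gripper":0.2},
    {"slide":[-0.178,0.556,0],"turn":0.056,"gripper":0.2},
  ],
)

```text
time_s: 11.08
tcp_pos: [0.5691, -0.0089, 0.1289]
eef_rot: [180.0, -0.0, -178.5]
contact_force: [-0.4, -0.2, -5.1]
gripper_width: 0.0408
gripper_force: 25.0
```

```bash
python3 - <<'E'
from h import *
c=cap('scene','n3'); w=cap('wrist','w3');s=get_state(); print(s['time_s'],s['tcp_pos'],s['eef_rot'],s['gripper_width'],s['gripper_force'])
b=cv2.resize(c['img'][160:265,250:420],(400,247));a=cv2.resize(w['img'],(400,250))
o=np.zeros((250,800,3),np.uint8);o[:247,:400]=b;o[:,400:]=a
cv2.imwrite('pics/v7.png',o[:,:,::-1])
E
```

```text
11.1833 [ 0.56903739 -0.00940196  0.12903027] [ 1.79999418e+02 -4.86460450e-02 -1.78396008e+02] 0.04116567448077659 24.96481865644455
```

View pics/v7.png

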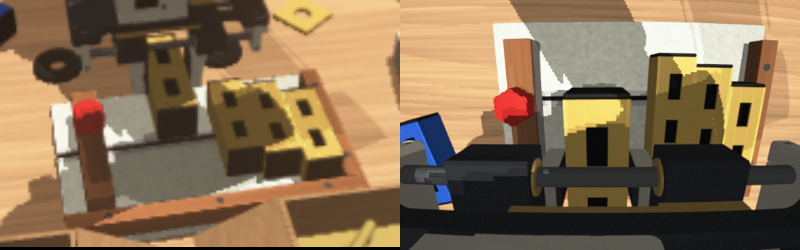

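D hangs between the end stop and the row of three. Checking clearances in this wrist picture.

```bash
python3 - <<'E'
from h import *
np.set_printoptions(precision=4,suppress=True)
c=cap('wrist')
print('C top right near corner',ray(c,[(402,88),(400,225)],.053))
print('stop top left edge',ray(c,[(223,65)],.047))
print('near edge',ray(c,[(150,40),(580,35)],.012))
print('fixed stop inner top near',ray(c,[(563,66)],.037),'near ends',ray(c,[(463,90),(515,107),(568,135)],.053))
E
```

```text
C top right near corner [[0.4855 0.0435 0.053 ]
 [0.5782 0.0502 0.053 ]]
stop top left edge [[ 0.4738 -0.0727  0.047 ]]
near edge [[ 0.4527 -0.1361  0.012 ]
 [ 0.4373  0.1875  0.012 ]]
fixed stop inner top near [[0.4642 0.1602 0.037 ]] near ends [[0.4851 0.0835 0.053 ]
 [0.4942 0.1202 0.053 ]
 [0.5108 0.1612 0.053 ]]
```

>>> send_rows(
  moves=[
    {"slide":[0,0,0.12],"turn":0,"gripper":0.2},
    {"slide":[0,0,0.26],"turn":0,"gripper":0.2},
    {"slide":[0,0,0.4],"turn":0,"gripper":0.2},
    {"slide":[0,0,0.53],"turn":0,"gripper":0.2},
    {"slide":[0,0,0.6],"turn":0,"gripper":0.2},
  ],
)

```text
time_s: 11.65
tcp_pos: [0.5673, -0.0119, 0.0373]
eef_rot: [-180.0, -0.2, -178.5]
contact_force: [-0.3, 0.2, -3.3]
gripper_width: 0.0408
gripper_force: 25.0
```

>>> send_rows(
  moves=[
    {"slide":[0,0,0.02],"turn":0,"gripper":0.2},
    {"slide":[0,0,0.05],"turn":0,"gripper":0.2},
    {"slide":[0,0,0.07],"turn":0,"gripper":0.2},
    {"slide":[0,0,0.09],"turn":0,"gripper":0.2},
    {"slide":[0,0,0.09],"turn":0,"gripper":0.2},
  ],
)

```text
time_s: 12.07
tcp_pos: [0.5693, -0.0105, 0.0264]
eef_rot: [180.0, 0.0, -178.5]
contact_force: [-0.1, -0.0, -3.7]
gripper_width: 0.0411
gripper_force: 25.0
```

>>> send_rows(
  moves=[
    {"slide":[0,0,0.005],"turn":0,"gripper":0.2},
    {"slide":[0,0,0.01],"turn":0,"gripper":0.2},
    {"slide":[0,0,0.01],"turn":0,"gripper":0.2},
    {"slide":[0,0,0.01],"turn":0,"gripper":0.2},
    {"slide":[0,0,0.01],"turn":0,"gripper":0.2},
  ],
)

```text
time_s: 12.48
tcp_pos: [0.5697, -0.0105, 0.0261]
eef_rot: [180.0, 0.1, -178.4]
contact_force: [-3.4, -0.3, 4.1]
gripper_width: 0.0411
gripper_force: 25.0
```

```bash
python3 - <<'E'
from h import *
plan((.580,.001,.0252,-178.0),(.580,.001,.12,-178),(.575,-.045,.12,-178),(.575,-.045,.03,-178),(.575,-.012,.03,-178),start=(.570,-.010,.0251,-178.47))
E
```

```text
slide [-0.069, 0.072, -0.001] turn -0.005
  -> [0.5801 0.0011 0.0253] -178.02
slide [0.0, -0.0, -0.632] turn -0.0
  -> [0.5801 0.0011 0.12  ] -178.02
slide [0.044, -0.306, 0.0] turn -0.0
  -> [ 0.575 -0.045  0.12 ] -178.02
slide [0.0, 0.0, 0.6] turn -0.0
  -> [ 0.575  -0.045   0.0301] -178.02
slide [-0.007, 0.22, 0.0] turn -0.0
  -> [ 0.575  -0.012   0.0301] -178.02
```

>>> send_rows(
  moves=[
    {"slide":[-0.015,0.015,0],"turn":0,"gripper":0.2},
    {"slide":[-0.03,0.03,0],"turn":0,"gripper":0.2},
    {"slide":[-0.05,0.05,0],"turn":-0.003,"gripper":0.2},
    {"slide":[-0.069,0.072,0],"turn":-0.005,"gripper":0.2},
    {"slide":[-0.069,0.072,0],"turn":-0.005,"gripper":0.2},
  ],
)

```text
time_s: 12.9
tcp_pos: [0.5807, 0.0011, 0.0261]
eef_rot: [180.0, 0.1, -178.0]
contact_force: [-1.0, 0.1, 6.4]
gripper_width: 0.0409
gripper_force: 25.0
```

>>> send_rows(
  moves=[
    {"slide":[0,0,0],"turn":0,"gripper":0.54},
    {"slide":[0,0,0],"turn":0,"gripper":0.54},
    {"slide":[0,0,0],"turn":0,"gripper":0.54},
    {"slide":[0,0,-0.05],"turn":0,"gripper":0.54},
    {"slide":[0,0,-0.15],"turn":0,"gripper":0.54},
  ],
)

```text
time_s: 13.32
tcp_pos: [0.578, 0.0002, 0.0462]
eef_rot: [-180.0, -0.2, -178.0]
contact_force: [-0.3, 0.3, 0.5]
gripper_width: 0.0474
gripper_force: 0.0
```

>>> send_rows(
  moves=[
    {"slide":[0,0,-0.15],"turn":0,"gripper":0.54},
    {"slide":[0,0,-0.3],"turn":0,"gripper":0.54},
    {"slide":[0,0,-0.48],"turn":0,"gripper":0.2},
    {"slide":[0.02,-0.15,-0.48],"turn":0,"gripper":0},
    {"slide":[0.044,-0.306,-0.48],"turn":0,"gripper":0},
  ],
)

```text
time_s: 13.73
tcp_pos: [0.5757, -0.045, 0.122]
eef_rot: [180.0, 0.3, -177.9]
contact_force: [0.5, 0.0, -0.1]
gripper_width: 0.0323
gripper_force: 0.0
```

```bash
python3 - <<'E'
from h import *
c=cap('scene','n4'); w=cap('side','s4');s=get_state(); print(s['time_s'],s['tcp_pos'],s['eef_rot'],s['gripper_width'])
b=cv2.resize(c['img'][160:265,250:420],(400,247),interpolation=2);a=cv2.resize(w['img'][155:280,200:400],(400,250),interpolation=2)
o=np.zeros((250,800,3),np.uint8);o[:247,:400]=b;o[:,400:]=a
cv2.imwrite('pics/v8.png',o[:,:,::-1])
E
```

```text
13.8333 [ 0.57372798 -0.04753993  0.12021198] [ 1.79989686e+02  4.80197898e-02 -1.78120700e+02] 0.024936736771982843
```

View pics/v8.png

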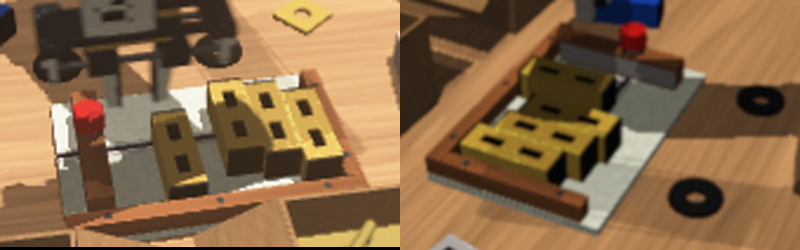

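D lies flat between the end stop and the row. The side view shows the blue one untouched behind. I lower the shut fingers to its right and push left.

>>> send_rows(
  moves=[
    {"slide":[0,0,0],"turn":0,"gripper":0},
    {"slide":[0,0,0.1],"turn":0,"gripper":0},
    {"slide":[0,0,0.25],"turn":0,"gripper":0},
    {"slide":[0,0,0.4],"turn":0,"gripper":0},
    {"slide":[0,0,0.5],"turn":0,"gripper":0},
  ],
)

```text
time_s: 14.25
tcp_pos: [0.5735, -0.045, 0.0425]
eef_rot: [-180.0, -0.1, -178.0]
contact_force: [-0.3, -0.3, -0.7]
gripper_width: 0.0006
gripper_force: 0.0
```

>>> send_rows(
  moves=[
    {"slide":[0,0,0.08],"turn":0,"gripper":0},
    {"slide":[0,0,0.08],"turn":0,"gripper":0},
    {"slide":[0,0.05,0.08],"turn":0,"gripper":0},
    {"slide":[0,0.1,0.08],"turn":0,"gripper":0},
    {"slide":[0,0.15,0.08],"turn":0,"gripper":0},
  ],
)

```text
time_s: 14.67
tcp_pos: [0.5739, -0.0221, 0.0331]
eef_rot: [180.0, 0.1, -178.0]
contact_force: [0.0, -1.1, -0.2]
gripper_width: 0.0007
gripper_force: 0.6
```

>>> send_rows(
  moves=[
    {"slide":[0,0.02,0],"turn":0,"gripper":0},
    {"slide":[0,0.03,0],"turn":0,"gripper":0},
    {"slide":[0,0.04,0],"turn":0,"gripper":0},
    {"slide":[0,0.05,0],"turn":0,"gripper":0},
    {"slide":[0,0.06,0],"turn":0,"gripper":0},
  ],
)

```text
time_s: 15.08
tcp_pos: [0.5733, -0.0141, 0.0325]
eef_rot: [180.0, 0.0, -178.0]
contact_force: [0.1, -1.8, 0.7]
gripper_width: 0.0002
gripper_force: 1.1
```

>>> send_rows(
  moves=[
    {"slide":[0,0.01,0],"turn":0,"gripper":0},
    {"slide":[0,0.02,0],"turn":0,"gripper":0},
    {"slide":[0,0.03,0],"turn":0,"gripper":0},
    {"slide":[0,0.04,0],"turn":0,"gripper":0},
    {"slide":[0,0.04,0],"turn":0,"gripper":0},
  ],
)

```text
time_s: 15.5
tcp_pos: [0.5728, -0.0079, 0.0321]
eef_rot: [180.0, -0.0, -178.0]
contact_force: [-0.2, -1.5, 1.1]
gripper_width: 0.0004
gripper_force: 0.6
```

>>> send_rows(
  moves=[
    {"slide":[0,0.01,0],"turn":0,"gripper":0},
    {"slide":[0,0.02,0],"turn":0,"gripper":0},
    {"slide":[0,0.03,0],"turn":0,"gripper":0},
    {"slide":[0,0.04,0],"turn":0,"gripper":0},
    {"slide":[0,0.04,0],"turn":0,"gripper":0},
  ],
)

```text
time_s: 15.92
tcp_pos: [0.5729, -0.0028, 0.0322]
eef_rot: [-179.9, 0.0, -178.0]
contact_force: [2.1, -8.1, -0.3]
gripper_width: 0.0003
gripper_force: 3.6
```

>>> send_rows(
  moves=[
    {"slide":[0,0.01,0],"turn":0,"gripper":0},
    {"slide":[0,0.01,0],"turn":0,"gripper":0},
    {"slide":[0,0.02,0],"turn":0,"gripper":0},
    {"slide":[0,0.02,0],"turn":0,"gripper":0},
    {"slide":[0,0.02,0],"turn":0,"gripper":0},
  ],
)

```text
time_s: 16.33
tcp_pos: [0.5732, -0.0021, 0.0324]
eef_rot: [-179.8, 0.0, -178.0]
contact_force: [7.5, -22.1, -0.5]
gripper_width: 0.0004
gripper_force: 10.5
```

```bash
python3 - <<'E'
from h import *
plan((.573,-.006,.12,-178.02),(.455,.098,.12,-178.02),(.455,.098,.03,-178.02),(.49,.098,.03,-178.02),start=(.573,0,.032,-178.02))
E
```

```text
slide [0.001, -0.04, -0.587] turn -0.0
  -> [ 0.5731 -0.006   0.12  ] -178.02
slide [0.763, 0.72, 0.0] turn -0.0
  -> [0.4549 0.098  0.12  ] -178.02
slide [-0.0, 0.0, 0.6] turn -0.0
  -> [0.4549 0.098  0.0301] -178.02
slide [-0.234, -0.008, 0.0] turn -0.0
  -> [0.4901 0.098  0.0301] -178.02
```

>>> send_rows(
  moves=[
    {"slide":[0,-0.04,0],"turn":0,"gripper":0},
    {"slide":[0,-0.04,-0.15],"turn":0,"gripper":0},
    {"slide":[0,-0.04,-0.35],"turn":0,"gripper":0},
    {"slide":[0,-0.04,-0.587],"turn":0,"gripper":0},
    {"slide":[0,-0.04,-0.587],"turn":0,"gripper":0.2},
  ],
)

```text
time_s: 16.75
tcp_pos: [0.5767, -0.0042, 0.1269]
eef_rot: [179.9, 0.6, -177.9]
contact_force: [2.2, -0.6, 0.7]
gripper_width: 0.0034
gripper_force: 0.0
```

>>> send_rows(
  moves=[
    {"slide":[0.15,0.14,0],"turn":0,"gripper":0.5},
    {"slide":[0.31,0.29,0],"turn":0,"gripper":1},
    {"slide":[0.46,0.43,0],"turn":0,"gripper":1},
    {"slide":[0.61,0.58,0],"turn":0,"gripper":1},
    {"slide":[0.763,0.72,0],"turn":0,"gripper":1},
  ],
)

```text
time_s: 17.17
tcp_pos: [0.4536, 0.1, 0.1201]
eef_rot: [180.0, 0.0, -178.0]
contact_force: [0.5, 0.4, 0.4]
gripper_width: 0.0348
gripper_force: 0.0
```

>>> send_rows(
  moves=[
    {"slide":[0,0,0],"turn":0,"gripper":1},
    {"slide":[0,0,0],"turn":0,"gripper":1},
    {"slide":[0,0,0],"turn":0,"gripper":1},
    {"slide":[0,0,0],"turn":0,"gripper":1},
    {"slide":[0,0,0],"turn":0,"gripper":1},
  ],
)

```text
time_s: 17.58
tcp_pos: [0.4552, 0.0985, 0.12]
eef_rot: [-180.0, -0.0, -178.1]
contact_force: [0.2, 0.4, -0.6]
gripper_width: 0.0684
gripper_force: 0.0
```

```bash
python3 - <<'E'
from h import *
c=cap('scene','n5'); w=cap('side','s5');s=get_state(); print(s['time_s'],s['tcp_pos'],s['eef_rot'],s['gripper_width'])
b=cv2.resize(c['img'][185:265,270:420],(400,213),interpolation=2);a=cv2.resize(w['img'][155:280,200:400],(400,250),interpolation=2)
o=np.zeros((250,800,3),np.uint8);o[:213,:400]=b;o[:,400:]=a
cv2.imwrite('pics/v9.png',o[:,:,::-1])
E
```

```text
17.6833 [0.45504428 0.09834027 0.11996062] [-1.79986559e+02 -2.18346506e-02 -1.78101560e+02] 0.07596710611779516
```

View pics/v9.png

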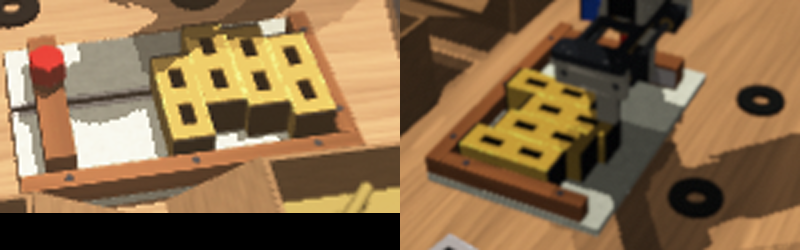

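Scene shows a tight but staggered row; the middle two stick out toward the robot, so I push those first with shut fingers.

>>> send_rows(
  moves=[
    {"slide":[0,0,0],"turn":0,"gripper":0},
    {"slide":[0,0,0],"turn":0,"gripper":0},
    {"slide":[0,0,0],"turn":0,"gripper":0},
    {"slide":[0,0,0],"turn":0,"gripper":0},
    {"slide":[0,0,0],"turn":0,"gripper":0},
  ],
)

```text
time_s: 18.1
tcp_pos: [0.4547, 0.0988, 0.1202]
eef_rot: [180.0, 0.0, -178.0]
contact_force: [-0.1, 0.1, 0.0]
gripper_width: 0.0538
gripper_force: 0.0
```

>>> send_rows(
  moves=[
    {"slide":[0,0,0.12],"turn":0,"gripper":0},
    {"slide":[0,0,0.24],"turn":0,"gripper":0},
    {"slide":[0,0,0.36],"turn":0,"gripper":0},
    {"slide":[0,0,0.48],"turn":0,"gripper":0},
    {"slide":[0,0,0.6],"turn":0,"gripper":0},
  ],
)

```text
time_s: 18.52
tcp_pos: [0.4548, 0.099, 0.0296]
eef_rot: [180.0, 0.0, -178.0]
contact_force: [0.8, 0.3, 0.4]
gripper_width: 0.0205
gripper_force: 0.0
```

>>> send_rows(
  moves=[
    {"slide":[0,0,0],"turn":0,"gripper":0},
    {"slide":[0,0,0],"turn":0,"gripper":0},
    {"slide":[-0.06,0,0],"turn":0,"gripper":0},
    {"slide":[-0.12,0,0],"turn":0,"gripper":0},
    {"slide":[-0.18,0,0],"turn":0,"gripper":0},
  ],
)

```text
time_s: 18.93
tcp_pos: [0.483, 0.1002, 0.0313]
eef_rot: [180.0, 0.1, -178.0]
contact_force: [-2.6, -1.4, 0.0]
gripper_width: 0.0005
gripper_force: 0.2
```

>>> send_rows(
  moves=[
    {"slide":[-0.03,0,0],"turn":0,"gripper":0},
    {"slide":[-0.06,0,0],"turn":0,"gripper":0},
    {"slide":[-0.09,0,0],"turn":0,"gripper":0},
    {"slide":[-0.12,0,0],"turn":0,"gripper":0},
    {"slide":[-0.14,0,0],"turn":0,"gripper":0},
  ],
)

```text
time_s: 19.35
tcp_pos: [0.503, 0.1005, 0.0302]
eef_rot: [-180.0, -0.0, -178.0]
contact_force: [-1.7, -0.7, 1.9]
gripper_width: 0.0005
gripper_force: 1.3
```

>>> send_rows(
  moves=[
    {"slide":[-0.015,0,0],"turn":0,"gripper":0},
    {"slide":[-0.03,0,0],"turn":0,"gripper":0},
    {"slide":[-0.04,0,0],"turn":0,"gripper":0},
    {"slide":[-0.05,0,0],"turn":0,"gripper":0},
    {"slide":[-0.06,0,0],"turn":0,"gripper":0},
  ],
)

```text
time_s: 19.77
tcp_pos: [0.5116, 0.1008, 0.0302]
eef_rot: [-180.0, -0.0, -178.0]
contact_force: [-2.0, -1.0, 0.6]
gripper_width: 0.0006
gripper_force: 1.1
```

>>> send_rows(
  moves=[
    {"slide":[-0.01,0,0],"turn":0,"gripper":0},
    {"slide":[-0.02,0,0],"turn":0,"gripper":0},
    {"slide":[-0.03,0,0],"turn":0,"gripper":0},
    {"slide":[-0.03,0,0],"turn":0,"gripper":0},
    {"slide":[-0.03,0,0],"turn":0,"gripper":0},
  ],
)

```text
time_s: 20.18
tcp_pos: [0.5131, 0.1001, 0.0294]
eef_rot: [-179.9, -0.3, -178.1]
contact_force: [-12.2, 2.5, 4.9]
gripper_width: 0.0006
gripper_force: 5.9
```

>>> send_rows(
  moves=[
    {"slide":[-0.01,0,0],"turn":0,"gripper":0},
    {"slide":[-0.01,0,0],"turn":0,"gripper":0},
    {"slide":[-0.015,0,0],"turn":0,"gripper":0},
    {"slide":[-0.015,0,0],"turn":0,"gripper":0},
    {"slide":[-0.015,0,0],"turn":0,"gripper":0},
  ],
)

```text
time_s: 20.6
tcp_pos: [0.5131, 0.0996, 0.029]
eef_rot: [-179.9, -0.5, -178.1]
contact_force: [-19.5, 3.4, 10.2]
gripper_width: 0.0003
gripper_force: 9.7
```

>>> send_rows(
  moves=[
    {"slide":[0.15,0,0],"turn":0,"gripper":0.5},
    {"slide":[0.3,0,0],"turn":0,"gripper":1},
    {"slide":[0.42,0,0],"turn":0,"gripper":1},
    {"slide":[0.42,0,0],"turn":0,"gripper":1},
    {"slide":[0.42,0,0],"turn":0,"gripper":1},
  ],
)

```text
time_s: 21.02
tcp_pos: [0.4558, 0.0994, 0.0308]
eef_rot: [180.0, 0.1, -177.9]
contact_force: [0.0, 0.2, -0.3]
gripper_width: 0.0282
gripper_force: 0.0
```

>>> send_rows(
  moves=[
    {"slide":[0,0,0],"turn":0,"gripper":1},
    {"slide":[0,0,0],"turn":0,"gripper":1},
    {"slide":[0,0,0],"turn":0,"gripper":1},
    {"slide":[0,0,0],"turn":0,"gripper":1},
    {"slide":[0,0,0],"turn":0,"gripper":1},
  ],
)

```text
time_s: 21.43
tcp_pos: [0.4557, 0.0989, 0.0301]
eef_rot: [-180.0, -0.0, -178.0]
contact_force: [-0.0, 0.5, -0.5]
gripper_width: 0.062
gripper_force: 0.0
```

>>> send_rows(
  moves=[
    {"slide":[0,0,0],"turn":0,"gripper":1},
    {"slide":[0,0,0],"turn":0,"gripper":1},
    {"slide":[-0.07,0,0],"turn":0,"gripper":1},
    {"slide":[-0.14,0,0],"turn":0,"gripper":1},
    {"slide":[-0.2,0,0],"turn":0,"gripper":1},
  ],
)

```text
time_s: 21.85
tcp_pos: [0.487, 0.1003, 0.0304]
eef_rot: [180.0, 0.1, -178.0]
contact_force: [0.1, 0.1, 0.2]
gripper_width: 0.0872
gripper_force: 0.0
```

>>> send_rows(
  moves=[
    {"slide":[-0.03,0,0],"turn":0,"gripper":1},
    {"slide":[-0.06,0,0],"turn":0,"gripper":1},
    {"slide":[-0.09,0,0],"turn":0,"gripper":1},
    {"slide":[-0.12,0,0],"turn":0,"gripper":1},
    {"slide":[-0.15,0,0],"turn":0,"gripper":1},
  ],
)

```text
time_s: 22.27
tcp_pos: [0.5078, 0.1004, 0.03]
eef_rot: [-180.0, -0.1, -178.0]
contact_force: [-0.7, -0.7, -0.4]
gripper_width: 0.0878
gripper_force: 0.4
```

>>> send_rows(
  moves=[
    {"slide":[-0.01,0,0],"turn":0,"gripper":1},
    {"slide":[-0.02,0,0],"turn":0,"gripper":1},
    {"slide":[-0.03,0,0],"turn":0,"gripper":1},
    {"slide":[-0.04,0,0],"turn":0,"gripper":1},
    {"slide":[-0.04,0,0],"turn":0,"gripper":1},
  ],
)

```text
time_s: 22.68
tcp_pos: [0.5129, 0.1005, 0.0299]
eef_rot: [-180.0, -0.1, -178.1]
contact_force: [-4.1, 0.3, 1.8]
gripper_width: 0.0875
gripper_force: 2.1
```

>>> send_rows(
  moves=[
    {"slide":[-0.01,0,0],"turn":0,"gripper":1},
    {"slide":[-0.015,0,0],"turn":0,"gripper":1},
    {"slide":[-0.02,0,0],"turn":0,"gripper":1},
    {"slide":[-0.025,0,0],"turn":0,"gripper":1},
    {"slide":[-0.025,0,0],"turn":0,"gripper":1},
  ],
)

```text
time_s: 23.1
tcp_pos: [0.513, 0.0996, 0.0291]
eef_rot: [-179.9, -0.4, -178.2]
contact_force: [-16.1, 3.1, 7.3]
gripper_width: 0.088
gripper_force: 7.9
```

```bash
python3 - <<'E'
from h import *
s=get_state(); print(s['tcp_pos'],s['eef_rot'],s['contact_force'],s['moment'])
E
```

```text
[0.51304158 0.09963386 0.02914952] [-179.88679654   -0.44295106 -178.1764443 ] [-16.14678834   3.12847799   7.31584326] [ 0.89048172  5.54161908 -0.78755258]
```

The moment says mainly the right finger (on D) is pressing. I turn the tool a little so the left finger seats its channel too.

>>> send_rows(
  moves=[
    {"slide":[0,0,0],"turn":0.004,"gripper":1},
    {"slide":[0,0,0],"turn":0.008,"gripper":1},
    {"slide":[0,0,0],"turn":0.012,"gripper":1},
    {"slide":[0,0,0],"turn":0.012,"gripper":1},
    {"slide":[0,0,0],"turn":0.012,"gripper":1},
  ],
)

```text
time_s: 23.52
tcp_pos: [0.5124, 0.0997, 0.0291]
eef_rot: [-179.8, -0.5, -179.1]
contact_force: [-19.6, 4.2, 9.1]
gripper_width: 0.0874
gripper_force: 9.5
```

```bash
python3 - <<'E'
from h import *
s=get_state(); print(s['tcp_pos'],s['eef_rot'],s['contact_force'],s['moment'])
E
```

```text
[0.51242016 0.09970554 0.02911951] [-179.84352265   -0.48115436 -179.05752504] [-19.62773558   4.20709858   9.06266827] [1.96320845 6.81317154 1.10626623]
```

```bash
python3 - <<'E'
from h import *
y=-179.1
plan((.47,.1,.03,y),(.47,.1,.13,y),(.552,-.138,.13,-178.5),(.552,-.138,.03,-178.5),start=(.518,.098,.03,y))
E
```

```text
slide [0.32, 0.018, 0.0] turn -0.0
  -> [0.47   0.0999 0.03  ] -179.1
slide [-0.0, 0.0, -0.667] turn -0.0
  -> [0.47   0.0999 0.13  ] -179.1
slide [-0.261, -0.797, 0.0] turn -0.003
slide [-0.257, -0.799, 0.0] turn -0.004
  -> [ 0.552 -0.138  0.13 ] -178.47
slide [-0.0, 0.0, 0.667] turn 0.0
  -> [ 0.552 -0.138  0.03 ] -178.47
```

>>> send_rows(
  moves=[
    {"slide":[0.16,0.01,0],"turn":0,"gripper":1},
    {"slide":[0.32,0.018,0],"turn":0,"gripper":0.5},
    {"slide":[0.32,0.018,-0.2],"turn":0,"gripper":0},
    {"slide":[0.32,0.018,-0.43],"turn":0,"gripper":0},
    {"slide":[0.32,0.018,-0.667],"turn":0,"gripper":0},
  ],
)

```text
time_s: 23.93
tcp_pos: [0.4691, 0.1029, 0.1314]
eef_rot: [-180.0, -0.0, -179.0]
contact_force: [2.1, 1.4, -0.4]
gripper_width: 0.0664
gripper_force: 0.0
```

>>> send_rows(
  moves=[
    {"slide":[-0.05,-0.16,0],"turn":0,"gripper":0},
    {"slide":[-0.1,-0.32,0],"turn":0,"gripper":0},
    {"slide":[-0.15,-0.48,0],"turn":0,"gripper":0},
    {"slide":[-0.2,-0.64,0],"turn":0,"gripper":0},
    {"slide":[-0.261,-0.797,0],"turn":-0.003,"gripper":0},
  ],
)

```text
time_s: 24.35
tcp_pos: [0.5113, -0.0168, 0.1309]
eef_rot: [180.0, 0.1, -178.8]
contact_force: [-0.2, -0.5, -0.7]
gripper_width: 0.0333
gripper_force: 0.0
```

>>> send_rows(
  moves=[
    {"slide":[-0.05,-0.16,0],"turn":0,"gripper":0},
    {"slide":[-0.1,-0.32,0],"turn":0,"gripper":0},
    {"slide":[-0.15,-0.48,0],"turn":0,"gripper":0},
    {"slide":[-0.2,-0.64,0],"turn":0,"gripper":0},
    {"slide":[-0.257,-0.799,0],"turn":-0.004,"gripper":0},
  ],
)

```text
time_s: 24.77
tcp_pos: [0.5524, -0.1362, 0.1306]
eef_rot: [-180.0, 0.1, -178.5]
contact_force: [-1.1, 0.4, -0.4]
gripper_width: 0.0021
gripper_force: 0.0
```

```bash
python3 - <<'E'
from h import *
s=get_state(); print(s['time_s'],s['tcp_pos'],s['eef_rot'],s['gripper_width'])
for n in ('scene','side'):
    c=cap(n,n+'6')
    for t in ('stop_knob','hex_bolt','channel_a'):
        print(n,t,[(round(d['p'],2),np.round(d['location'],3).tolist()) for d in optics.look_for(n,t) if d['p']>.4])
E
```

```text
24.7667 [ 0.55239567 -0.13622778  0.13064966] [-1.79991174e+02  8.97851537e-02 -1.78455521e+02] 0.0020939624001235406
scene stop_knob [(0.72, [0.573, -0.092, 0.045])]
scene hex_bolt [(0.71, [0.698, -0.336, 0.091])]
scene channel_a [(0.91, [0.628, -0.233, 0.041]), (0.9, [0.25, 0.365, 0.034]), (0.86, [0.59, 0.118, 0.057]), (0.81, [0.597, 0.159, 0.049]), (0.74, [0.595, 0.075, 0.052]), (0.66, [0.243, -0.239, 0.037]), (0.64, [0.597, 0.032, 0.055])]
side stop_knob [(0.93, [0.542, -0.078, 0.045])]
side hex_bolt []
side channel_a [(0.89, [0.236, 0.377, 0.044]), (0.79, [0.573, 0.165, 0.052]), (0.76, [0.576, 0.072, 0.051]), (0.65, [0.573, 0.112, 0.054]), (0.62, [0.256, -0.22, 0.034]), (0.6, [0.624, -0.221, 0.03]), (0.58, [0.569, 0.037, 0.053])]
```

>>> send_rows(
  moves=[
    {"slide":[0,0,0.15],"turn":0,"gripper":0},
    {"slide":[0,0,0.3],"turn":0,"gripper":0},
    {"slide":[0,0,0.45],"turn":0,"gripper":0},
    {"slide":[0,0,0.58],"turn":0,"gripper":0},
    {"slide":[0,0,0.667],"turn":0,"gripper":0},
  ],
)

```text
time_s: 25.58
tcp_pos: [0.5507, -0.1341, 0.0286]
eef_rot: [180.0, -0.1, -178.4]
contact_force: [0.5, -0.4, 0.5]
gripper_width: 0.0004
gripper_force: 0.0
```

>>> send_rows(
  moves=[
    {"slide":[0,0,0],"turn":0,"gripper":0},
    {"slide":[0,0.06,0],"turn":0,"gripper":0},
    {"slide":[0,0.12,0],"turn":0,"gripper":0},
    {"slide":[0,0.18,0],"turn":0,"gripper":0},
    {"slide":[0,0.24,0],"turn":0,"gripper":0},
  ],
)

```text
time_s: 26.0
tcp_pos: [0.5509, -0.0979, 0.0312]
eef_rot: [-180.0, 0.1, -178.4]
contact_force: [-0.7, -3.4, -1.3]
gripper_width: 0.0002
gripper_force: 1.7
```

>>> send_rows(
  moves=[
    {"slide":[0,0.04,0],"turn":0,"gripper":0},
    {"slide":[0,0.09,0],"turn":0,"gripper":0},
    {"slide":[0,0.14,0],"turn":0,"gripper":0},
    {"slide":[0,0.19,0],"turn":0,"gripper":0},
    {"slide":[0,0.24,0],"turn":0,"gripper":0},
  ],
)

```text
time_s: 26.42
tcp_pos: [0.55, -0.0622, 0.0306]
eef_rot: [180.0, 0.0, -178.5]
contact_force: [-1.3, -3.5, 2.8]
gripper_width: 0.0005
gripper_force: 1.9
```

>>> send_rows(
  moves=[
    {"slide":[0,0.02,0],"turn":0,"gripper":0},
    {"slide":[0,0.04,0],"turn":0,"gripper":0},
    {"slide":[0,0.07,0],"turn":0,"gripper":0},
    {"slide":[0,0.09,0],"turn":0,"gripper":0},
    {"slide":[0,0.11,0],"turn":0,"gripper":0},
  ],
)

```text
time_s: 26.83
tcp_pos: [0.5495, -0.0462, 0.0303]
eef_rot: [180.0, 0.0, -178.5]
contact_force: [-0.2, -3.6, 2.2]
gripper_width: 0.0005
gripper_force: 1.6
```

>>> send_rows(
  moves=[
    {"slide":[0,0.01,0],"turn":0,"gripper":0},
    {"slide":[0,0.02,0],"turn":0,"gripper":0},
    {"slide":[0,0.03,0],"turn":0,"gripper":0},
    {"slide":[0,0.04,0],"turn":0,"gripper":0},
    {"slide":[0,0.05,0],"turn":0,"gripper":0},
  ],
)

```text
time_s: 27.25
tcp_pos: [0.5492, -0.0397, 0.0304]
eef_rot: [-179.9, -0.0, -178.5]
contact_force: [4.0, -17.5, 1.7]
gripper_width: 0.0002
gripper_force: 8.6
```

>>> send_rows(
  moves=[
    {"slide":[0,0.005,0],"turn":0,"gripper":0},
    {"slide":[0,0.01,0],"turn":0,"gripper":0},
    {"slide":[0,0.015,0],"turn":0,"gripper":0},
    {"slide":[0,0.015,0],"turn":0,"gripper":0},
    {"slide":[0,0.015,0],"turn":0,"gripper":0},
  ],
)

```text
time_s: 27.67
tcp_pos: [0.5491, -0.0396, 0.0304]
eef_rot: [-179.8, -0.0, -178.5]
contact_force: [5.4, -21.7, 1.4]
gripper_width: 0.0002
gripper_force: 11.0
```

```bash
python3 - <<'E'
from h import *
np.set_printoptions(precision=4,suppress=True)
s=get_state(); print(s['time_s'],s['tcp_pos'],s['eef_rot'],s['contact_force'],s['moment'])
for n in ('scene','side'):
    c=cap(n,n+'7')
    for t in ('stop_knob','channel_a'):
        print(n,t,[(round(d['p'],2),np.round(d['location'],3).tolist()) for d in optics.look_for(n,t) if d['p']>.4])
c=cap('wrist','w7')
for t in ('stop_knob','channel_a'):
        print('w',t,[(round(d['p'],2),np.round(d['location'],3).tolist(),proj(c,d['location'])[0].round().tolist()) for d in optics.look_for('wrist',t)])
hsv=cv2.cvtColor(c['img'],cv2.COLOR_RGB2HSV)
y=((hsv[...,0]>20)&(hsv[...,0]<32)&(hsv[...,1]>120)).astype(np.uint8)
for r in range(0,240,12):
    x=np.flatnonzero(y[r]); 
    if len(x)>5: sp=np.split(x,np.flatnonzero(np.diff(x)>2)+1); print(r,[(q[0],q[-1]) for q in sp if len(q)>4])
E
```

```text
27.6667 [ 0.5491 -0.0396  0.0304] [-179.8308   -0.0237 -178.4778] [  5.3561 -21.6562   1.4492] [-7.2145 -1.8694  0.0597]
scene stop_knob [(0.64, [0.591, -0.002, 0.044])]
scene channel_a [(0.96, [0.276, -0.228, 0.035]), (0.85, [0.597, 0.078, 0.054]), (0.84, [0.626, -0.23, 0.04]), (0.71, [0.598, 0.16, 0.051]), (0.66, [0.599, 0.034, 0.056]), (0.64, [0.588, 0.119, 0.056]), (0.61, [0.252, 0.363, 0.031])]
side stop_knob [(0.76, [0.515, 0.009, 0.049]), (0.41, [0.575, 0.072, 0.049])]
side channel_a [(0.95, [0.572, 0.073, 0.051]), (0.93, [0.572, 0.167, 0.051]), (0.87, [0.252, -0.216, 0.035]), (0.81, [0.236, 0.378, 0.038]), (0.69, [0.571, 0.036, 0.053]), (0.62, [0.576, -0.226, 0.018]), (0.56, [0.573, 0.111, 0.055])]
w stop_knob [(0.56, [0.497, -0.008, 0.05], [399.0, 155.0])]
w channel_a [(0.76, [0.523, 0.109, 0.029], [615.0, 209.0]), (0.73, [0.535, 0.04, 0.055], [507.0, 251.0]), (0.65, [0.534, 0.07, 0.051], [567.0, 247.0])]
```

```bash
python3 - <<'E'
from h import *
plan((.549,-.055,.03,-178.47),(.549,-.055,.15,-178.47),(.62,.07,.25,-178.47),start=(.549,-.036,.0304,-178.47))
E
```

```text
slide [0.003, -0.127, 0.003] turn -0.0
  -> [ 0.5491 -0.0551  0.03  ] -178.47
slide [0.0, 0.0, -0.8] turn -0.0
  -> [ 0.5491 -0.0551  0.15  ] -178.47
slide [-0.495, 0.821, -0.667] turn -0.0
  -> [0.62 0.07 0.25] -178.47
```

>>> send_rows(
  moves=[
    {"slide":[0,-0.06,0],"turn":0,"gripper":0},
    {"slide":[0,-0.13,0],"turn":0,"gripper":0},
    {"slide":[0,-0.13,-0.2],"turn":0,"gripper":0},
    {"slide":[0,-0.13,-0.45],"turn":0,"gripper":0},
    {"slide":[0,-0.13,-0.7],"turn":0,"gripper":0},
  ],
)

```text
time_s: 28.53
tcp_pos: [0.5482, -0.0566, 0.1353]
eef_rot: [180.0, -0.2, -178.5]
contact_force: [2.2, -0.2, -0.6]
gripper_width: 0.0007
gripper_force: 0.0
```

>>> send_rows(
  moves=[
    {"slide":[-0.1,0.16,-0.16],"turn":0,"gripper":0},
    {"slide":[-0.2,0.32,-0.32],"turn":0,"gripper":0},
    {"slide":[-0.3,0.5,-0.48],"turn":0,"gripper":0},
    {"slide":[-0.4,0.68,-0.62],"turn":0,"gripper":0},
    {"slide":[-0.5,0.83,-0.75],"turn":0,"gripper":0},
  ],
)

```text
time_s: 28.95
tcp_pos: [0.6214, 0.072, 0.2492]
eef_rot: [179.9, 0.0, -178.5]
contact_force: [0.3, -0.4, -0.5]
gripper_width: 0.0001
gripper_force: 0.0
```

```bash
python3 - <<'E'
from h import *
np.set_printoptions(precision=4,suppress=True)
s=get_state(); print(s['time_s'],s['tcp_pos'],s['eef_rot'],s['contact_force'])
c=cap('wrist','w8')
for t in ('stop_knob','channel_a'):
    print('w',t,[(round(d['p'],2),np.round(d['location'],3).tolist(),proj(c,d['location'])[0].round().tolist()) for d in optics.look_for('wrist',t)])
hsv=cv2.cvtColor(c['img'],cv2.COLOR_RGB2HSV).astype(int);H,S,V=hsv[...,0],hsv[...,1],hsv[...,2]
ch=np.full(H.shape,'.');ch[V<60]='#';ch[(S<60)&(V>=60)]='w';ch[(H>=21)&(H<33)&(S>110)&(V>=60)]='Y';ch[(H<16)&(S>110)&(V>=60)]='b';ch[((H<4)|(H>174))&(S>180)&(V>=60)]='R'
for r in range(20,240,7): print(r,''.join(ch[r,::5]))
E
```

```text
28.95 [0.6214 0.072  0.2492] [ 179.9268    0.0331 -178.4539] [ 0.3082 -0.4028 -0.4537]
w stop_knob [(0.84, [0.543, -0.0, 0.046], [245.0, 96.0]), (0.27, [0.582, 0.077, 0.052], [322.0, 138.0])]
w channel_a [(0.82, [0.579, 0.116, 0.052], [361.0, 137.0]), (0.8, [0.582, 0.158, 0.051], [402.0, 140.0]), (0.8, [0.584, 0.034, 0.057], [278.0, 140.0]), (0.78, [0.584, 0.076, 0.048], [320.0, 139.0]), (0.66, [0.623, -0.222, 0.044], [46.0, 171.0])]
20 bbbbbbbbbbbbbbbbbbbbbbbbbwwwwwwwwwwwwwwwwwwwwwbbbbbbwwwwwwwwwwwwwwwwwwwwwwwwwwwwwwwwwwbbbbbbbbbbbbbbbbbbbbbb.wwwwwwwwwwww.bbbbbb
27 bbbbbbbbbbbbbbbbbbbbbbbbb.wwwwwwwwwwwwwwwwwwwwbbbbbbwwwwwwwwwwwwwwwwwwwwwwwwwwwwwwwwwbbbbbbbbbbbbbbbbbbbbbbb.wwwwwwwwwwwwbbbbbbb
34 bbbbbbbbbbbbbbbbbbbbbbbbb.wwwwwwwwwwwwwwwwwwwwbbbbbbwwwwwwwwwwwwwwwwwwwwwwwwwwwwwwwwwbbbbbbbbbbbbbbbbbbbbbb.wwwwwwwwwwww.bbbbbbb
41 bbbbbbbbbbbbbbbbbbbbbbbbbbwwwwwwwwwwwwwwwwwwwwbbbbbbwwwwwwwwwwwwwwwwwwwwwwwwwwwwwwwwwbbbbbbbbbbbbbbbbbbbbbb.wwwwwwwwwwww.bbbbbbb
48 bbbbbbbbbbbbbbbbbbbbbbbbbbwwwwwwwwwwwwwwwwwwwwbbbbbbwwwwwwwwwwwwwwwwwwwwwwwwwwwwwwwwwbbwbbbbbbbbbbbbbbbbbbb.wwwwwww#www.bbbbbbbb
55
[... 2881 characters left out ...]
bbbbbbbbbbbbb...............bbbbbbb
209 Ybbbbbbb...........wbbbbbbbbbbbbbbb.bbbbbbbbbbbbbbbbbbbbb#bbbbbbbbbbbbbbbbbbbbbbbbbbbbbbbbbbbbbbbbbbbbbb..................bbbb.b
216 Y..b.bbb.........bbbbbbbbbbbbbbbbbbbbbbbbbbbbbbbb.bbbbbbbbbbbbbbbbbbbbbbbbbbbbbbbbbbbbbbbbbbbbbbbbb.bbb...........b........bbbbb
223 Y.bbbbbbb....bbb.......bbbbbbbbbbb.bbbbbbbbbbbbbbbbbbbbbbbbbbbbbbbbbbbbbbbbbbbbbbbbbbbbbbbbbbbb.bbbbbbb........bbbbb.Y......bbbb
230 wwwwwwwwbbbbbbbbb.b.bbbb.bbbbbbbbbbbbb..bbbbb.bb.bbbbbbbbbbbbbbbbbbbbbbbbbbbbbbbbbbbbbbbbb.bbbbbbbbbbb........bbbbbb...wwwww##w.
237 wwwwwwww.bbbbbbbbbbbbbbbbbbbbbbbbbbbb#######################bbbbb..#######################b.......bbbb........b.bbb....wwwwwwwww
```

```bash
python3 - <<'E'
from h import *
np.set_printoptions(precision=3,suppress=True)
im=cv2.imread('pics/w8.png');hsv=cv2.cvtColor(im,cv2.COLOR_BGR2HSV).astype(int);H,S,V=hsv[...,0],hsv[...,1],hsv[...,2]
Y=(H>=21)&(H<33)&(S>110)&(V>=60)
for x0 in (270,280,290,310,320,330,350,362,370,392,402,412):
    r=np.flatnonzero(Y[70:215,x0-3:x0+4].mean(1)>.5)+70; print(x0,r[0],r[-1],end=' | ')
c=optics.capture('wrist')
g=cv2.cvtColor(im,cv2.COLOR_BGR2GRAY)
print()
for r in (92,145,186): print(r,g[r,225:440].tolist())
E
```

```text
270 84 197 | 280 84 196 | 290 84 197 | 310 84 197 | 320 84 197 | 330 84 197 | 350 83 197 | 362 83 196 | 370 83 197 | 392 83 197 | 402 83 197 | 412 83 197 | 
92 [105, 106, 102, 103, 96, 81, 68, 62, 59, 61, 60, 60, 63, 62, 65, 80, 103, 109, 110, 108, 90, 67, 64, 62, 63, 63, 61, 59, 57, 51, 39, 41, 47, 64, 78, 93, 107, 113, 118, 117, 119, 117, 117, 116, 120, 120, 119, 119, 122, 119, 116, 119, 118, 120, 118, 118, 119, 119, 119, 119, 120, 120, 119, 120, 122, 119, 120, 117, 117, 119, 120, 119, 120, 122, 121, 123, 124, 123, 122, 122, 120, 118, 121, 120, 119, 118, 118, 120, 118, 117, 121, 121, 121, 119, 120, 119, 120, 120, 118, 118, 118, 120, 120, 120, 120, 121, 120, 122, 119, 119, 118, 117, 119, 117, 118, 119, 125, 125, 124, 127, 128, 125, 122, 121, 118, 116, 118, 117, 116, 119, 126, 132, 159, 184, 197, 206, 213, 213, 213, 214, 214, 213, 214, 214, 214, 214, 216, 214, 214, 214, 214, 215, 213, 213, 213, 214, 215, 216, 216, 216, 218, 216, 214, 214, 214, 215, 215, 214, 213, 213, 212, 213, 213, 213, 213, 214, 213, 213, 213, 214, 212, 213, 212, 212, 213, 213, 214, 213, 213, 213, 214, 213, 212, 21
[... 1327 characters left out ...]
 78, 78, 77, 77, 79, 78, 78, 79, 81, 81, 79, 80, 79, 77, 80, 81, 75, 77, 80, 77, 78, 79, 76, 79, 78, 78, 77, 79, 78, 79, 78, 77, 78, 79, 78, 79, 78, 79, 80, 78, 80, 80, 78, 79, 77, 81, 78, 80, 77, 79, 79, 80, 78, 78, 79, 78, 78, 79, 78, 78, 80, 76, 80, 80, 80, 78, 78, 78, 78, 78, 80, 77, 78, 78, 77, 78, 76, 75, 80, 79, 77, 81, 76, 79, 78, 80, 78, 79, 76, 77, 78, 80, 75, 79, 79, 78, 78, 78, 81, 76, 78, 79, 80, 78, 75, 79, 78, 77, 78, 77, 78, 78, 77, 77, 79, 81, 78, 79, 78, 78, 79, 79, 81, 78, 77, 78, 78, 79, 79, 77, 77, 77, 78, 78, 77, 79, 78, 78, 78, 77, 77, 79, 77, 76, 83, 112, 131, 159, 165, 165, 163, 145, 131, 113, 106, 105, 106, 104, 101, 101, 104, 113, 120, 131, 146, 163, 165, 160, 159]
```

The row is tight with no gaps. All near ends fall on one line within a pixel (rows 83–84), the far ends meet the batten at rows 196–197, and the end stop sits against D. Handing in.

```bash
python3 -c "
from plant import order; print(order.close_job())"
```

```text
the job is handed in; nothing more can be done
None
```

I handed the job in at about 29 s: all four yellow channels lie flat in a tight row from the fixed stop, flush against the batten, with the end stop snug against them; the system gave no verdict.

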